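# Swap the monitor batteries in the ambulance dock

### The job

Lever the lid of the grey case open with the flat pry tool (the tool alone must raise the lid at first, not the fingers). Press the catches of the dock to release both spent battery packs, slide them out and put them in the steel tray, and slide every fresh pack from the case (one or two) along a dock lane until its catch clicks. Finish with the lid shut and the tool lying on the counter, and leave the other things on the counter where they are.

Things in the scene. Friction and masses are not known exactly. Their poses are not given: they have to be found in the camera images.
- dock: charging dock, fixed, 205 x 170 mm, floor 20 mm above the counter; origin on the counter below its middle. Two lanes along its x at y = +40 mm (lane 0) and -40 mm (lane 1), open towards -x, ended by a 45 mm tall wall at x = 90 mm. The floor is open from x = -105 to -28; 8 mm tall flared guides (x = -28 to 15) lead into each 50 mm wide lane. A sprung ejector at each end pushes a pack out with about 4 N
- dock_lips (a point): front end of the lips of the lanes (dock x = 24 mm, y = 0, on the lips' top). From there to x = 88 mm two lips over each lane (underside 8 mm, top 12 mm above the floor, 36 mm apart) hold down the flange of a pack, so it goes in and out only by sliding along x. It may be set down on the floor or lifted off only while its centre is at dock x < -15 mm
- lane0_home (a point): where the centre of a pack is when home in lane 0 (dock x = 50 mm, 44 mm above the counter); axes as the dock: packs slide in along +x. A pack can be set on the open floor with its centre 110 mm before this point (ahead of the catch) and slid home; that takes about 5 to 15 N, the ejector resisting over the last 12 mm. Pushed 2 to 5 mm past home, it clicks and springs back to home (end stop at 6.5 mm)
- lane1_home (a point): the same for lane 1. Packs slide easily in the lanes as long as they are not pressed hard onto the floor or against a side
- catch0_press (a point): place to press the catch of lane 0: a dark steel bar 26 mm wide in the lane, standing 5 mm above its floor, ramp at dock x = -34 to -12 mm, then flat to its latching face at x = 17.5, just behind a latched pack's flange. Point on the flat top, x = -11. Pressed 5 mm (4 to 10 N) it frees the pack, which is pushed out 12 mm, onto the catch; fingers set farther in than this point block the pack
- catch1_press (a point): the same for lane 1
- catch0 (a joint): how far the catch of lane 0 is pressed down: 0 up (latched or lane empty), 0.0068 m fully down; springs up by itself
- catch1 (a joint): the same for lane 1
- old0_c (a point): spent battery pack, black: flange 64 x 46 x 6 mm (x, y, z) under a block 60 long, 30 wide (y), 42 tall; 48 mm tall in all, about 220 g, same either way round. Grip the block across its 30 mm width, above the flange. Point: its centre, 24 mm above the underside; z up. It starts latched in a dock lane (lane 0).
- old1_c (a point): spent battery pack, black: flange 64 x 46 x 6 mm (x, y, z) under a block 60 long, 30 wide (y), 42 tall; 48 mm tall in all, about 220 g, same either way round. Grip the block across its 30 mm width, above the flange. Point: its centre, 24 mm above the underside; z up. It starts latched in a dock lane (lane 1).
- new0_c (a point): fresh battery pack, black: flange 64 x 46 x 6 mm (x, y, z) under a block 60 long, 30 wide (y), 42 tall; 48 mm tall in all, about 220 g, same either way round. Grip the block across its 30 mm width, above the flange. Point: its centre, 24 mm above the underside; z up. It starts on the floor of the shut case (floor 5 mm thick), or is absent.
- new1_c (a point): fresh battery pack, black: flange 64 x 46 x 6 mm (x, y, z) under a block 60 long, 30 wide (y), 42 tall; 48 mm tall in all, about 220 g, same either way round. Grip the block across its 30 mm width, above the flange. Point: its centre, 24 mm above the underside; z up. It starts on the floor of the shut case (floor 5 mm thick), or is absent.
- case: grey plastic case fixed to the counter, 130 (x) x 200 (y) x 58 mm, walls and floor 5 mm, origin under its middle; its front with the pry slit faces -x, its hinge lies along the far top edge
- case_slit (a point): middle of the mouth of the pry slit in the front wall's outer face: 70 mm wide (y), 9 mm high, directly under the lid's edge, 53.5 mm above the counter; axes as the case: go in along +x. Packs inside begin 25 mm or more behind the mouth
- lid (a joint): angle of the lid: 0 shut, 1.75 rad fully open (leaning back beyond upright). A stiff hinge: it stays at any angle; about 2 N at the edge moves it
- lid_hinge (a point): middle of the lid's hinge line (along the case's y), 58.5 mm above the counter; the lid is a flat plate 130 x 200 x 6 mm, flush with the case, without a handle; its free edge is 130 mm from the hinge
- tray: open steel tray for spent packs, fixed, 130 (x) x 200 (y) x 25 mm, walls 4 mm, origin under its middle
- pry_grip (a point): middle of the flat pry tool's handle: black, 90 mm long (x), 16 wide (y), 24 tall; lies on the counter, this point 12 mm up; the tool weighs about 90 g
- pry_tip (a point): tip of the tool's steel blade, 105 mm from the handle's middle along its +x; the blade is 60 mm long, 16 wide, 3 thick, level with the handle's middle
- spray: white bottle, a bystander, 56 mm across, 130 tall
- tape: roll of tape, a bystander, 80 mm across, 25 tall
- gloves: cardboard box, a bystander, 100 x 200 x 70 mm

How it is judged:
On the way:
1. the pry tool alone holds the lid raised more than 0.35 rad, no finger touching the lid (value of joint lid above 0.35 rad and contact force between pry and lid above 0.2 N and contact force between the fingers and lid below 0.2 N), for 0.1 s.
At the end, for the whole second after the job is handed in: every fresh pack present is home in a lane (within 5 mm along and in height, 6 mm across) with both catches up (pressed less than 2 mm); both spent packs are inside the tray; the lid is shut (below 0.05 rad); the pry tool lies on the counter (handle's middle below 15.5 mm); all at rest (((x of new0_c in the frame of lane0_home between -0.005 and 0.005 m and y of new0_c in the frame of lane0_home between -0.006 and 0.006 m and z of new0_c in the frame of lane0_home between -0.005 and 0.005 m) or (x of new0_c in the frame of lane1_home between -0.005 and 0.005 m and y of new0_c in the frame of lane1_home between -0.006 and 0.006 m and z of new0_c in the frame of lane1_home between -0.005 and 0.005 m)) and ((x of new1_c in the frame of lane0_home between -0.005 and 0.005 m and y of new1_c in the frame of lane0_home between -0.006 and 0.006 m and z of new1_c in the frame of lane0_home between -0.005 and 0.005 m) or (x of new1_c in the frame of lane1_home between -0.005 and 0.005 m and y of new1_c in the frame of lane1_home between -0.006 and 0.006 m and z of new1_c in the frame of lane1_home between -0.005 and 0.005 m)) and x of old0_c in the frame of tray between -0.062 and 0.062 m and y of old0_c in the frame of tray between -0.097 and 0.097 m and z of old0_c in the frame of tray between 0 and 0.04 m and x of old1_c in the frame of tray between -0.062 and 0.062 m and y of old1_c in the frame of tray between -0.097 and 0.097 m and z of old1_c in the frame of tray between 0 and 0.04 m and value of joint each of catch0, catch1 below 0.002 m and value of joint lid below 0.05 rad and height (world z) of pry_grip below 0.0155 m and linear speed of each of old0, old1, new0, new1, pry below 0.03 m/s); the robot touches nothing.
It fails at once if the bottle is moved more than 3 cm (distance of spray from where it was at the start of the episode above 0.03 m).
It fails at once if the roll of tape is moved more than 3 cm (distance of tape from where it was at the start of the episode above 0.03 m).
It fails at once if the cardboard box is moved more than 3 cm (distance of gloves from where it was at the start of the episode above 0.03 m).
Of new0, new1 only 1 to 2 are there at a start; the rules pass over those that are not, and their reading is None.
At some moment in a run one of pry may be knocked a few centimetres aside while the robot is not near it.
Once in a run the grip may slacken for a moment while it holds something.
It also fails if it takes over 210 s, if anything falls off the work surface, if the arm or the gripper's body presses on something with over 40 N, if the wrist force passes 120 N, or if a joint passes its speed limit or range.

### The arm

A 6-joint arm with a two-finger parallel gripper is mounted at the origin on the work surface. World frame = base frame: x ahead of the robot, y to its left, z up, the work surface at z = 0. Lengths are in m, angles in rad, forces in N, time in s.
With the tool pointing down it reaches from about 0.35 to 0.975 m from the base axis. Payload 4.9 kg.
Tool frame: the origin (TCP) lies between the finger pads; the fingertips stand 14 mm ahead of it and the grasp point (between the pads) lies 5 mm behind it (manip.tcp_to_tips is the distance from the TCP to the fingertips, in m); z points along the fingers, y is the line along which they close (so a half turn about z gives the same grasp; the last joint's range is limited). The gripper opens to 85 mm and grips with 20 to 120 N. Pads are 22 mm wide; open, the fingers measure 114 mm over their backs; the gripper's body (76 mm by 85 mm) begins 54 mm behind the grasp point. The pads swing forward as they close: fully open they stand 13 mm farther back than shut.
Start: joints at [1.193, 0.053, 1.613, -0, 1.476, -0.119], TCP at [0.16, 0.604, 0.217] pointing down, gripper open.
Joint ranges: [-3.01, 3.01], [-1.01, 2.22], [0.06, 2.58], [-1.02, 4.17], [0.09, 2.62], [-3.14, 3.14]. Speed limits (rad/s): [2.57, 2.57, 3.14, 3.14, 3.14, 3.14].

### API

Orientations are given as a unit quaternion [w, x, y, z].
In Python, from plant import manip gives the robot as it stands.
- The arm moves only by the tool servo_tool, never from a script. Its argument "moves" is a list that holds one entry, the list of rows, each a list of 7 numbers: the shift along the tool's x, y, z in mm, then the turn, a rotation vector about the tool's x, y, z in degrees, then the finger opening in mm, from 0 to 85.4. In form: [[[x, y, z, ax, ay, az, fingers], ...]]. A call has 1 to 12 rows; each row shifts and turns the commanded pose from where the row before left it, along the tool's axes as they then stand; what a row does not reach is not made up. A row lasts 1/8 s, in which the tool goes at most 62.5 mm and 10.7 degrees, less where a joint would pass 70% of its speed; a pose out of reach is approached as far as the arm can. A call with a gripper value outside its range is refused whole. The fingers move at their own pace and stop on an object; the grip force is fixed at half the most. Time passes only in rows, so rows that do not move let the fingers close. It gives the time, the measured TCP pose, the force, the opening and the grip force at its end, in the units of the state.
- manip.state(): the state, without advancing time (a new reading comes with each control period).
- manip.grab_frame(name): name is "scene" or "top"; returns a dict with "image" (480x640x3 uint8, blue, green, red), "mtx" (3x3 intrinsics, pixels), "eye" and "rotation" of the camera in the world. Camera axes: x right, y down, z forward; pixel columns grow to the right and rows downward; lengths in m; the calibration is good to about 2 mm. A picture is of the moment at which its call begins. There is no depth.
- manip.job_done(): hands the job in; it is judged then, once.
The state is a dict: "time": time; "joint_pos": joint angles; "joint_vel": joint speeds; "joint_efforts": joint torques, N m; "tool_pos": TCP position; "tool_rot": TCP orientation; "contact_force": force on the tool from outside, world axes, zero at the start; "ft_torque": the same for the moment, N m; "gripper_width": opening from 0.0 (shut) to 1.0 (fully open); "grasp_force": force on a finger pad.
Only numpy, scipy, OpenCV 4.12 (cv2) and the standard library are available. Lean on these libraries where they do the work, as an engineer would, in place of code of your own. Each camera call takes 0.05 s, during which the arm holds its last target. There are 200 camera calls.

## Working session

There is one attempt and no reset: what is moved stays moved. The work goes in short steps, Python scripts to look and compute and a tool call to move; the robot and the scene stay as the last step left them, time stands still between calls to the robot, and variables do not carry over. Pictures are saved under pics/ and viewed, at most 14 in all, crops included, and the job is handed in when it is done.

Besides the shell and the picture viewer there is one more tool, called after "Emit:" in YAML: its name, and indented under it one key for each argument. servo_tool: Moves the arm, as the interface text tells. Its arguments: {"type":"object","properties":{"moves":{"type":"array"}},"required":["moves"]}

```bash
ls; mkdir -p pics; python3 - <<'E'
from plant import manip
import cv2,numpy as np
for n in("scene","top"):
    f=manip.grab_frame(n); cv2.imwrite(f"pics/{n}0.png",f["image"]); np.savez(f"{n}0.npz",**{k:np.array(v) for k,v in f.items()})
    print(n,f["mtx"],f["eye"],f["rotation"])
print(manip.state())
E
```

```text
pics
scene [[624.12383477   0.         325.57461143]
 [  0.         624.12383477 230.98859778]
 [  0.           0.           1.        ]] [ 1.23514129 -0.36226531  0.92480301] [-0.30679645  0.8189708   0.45310698 -0.1727913 ]
top [[448.09457594   0.         314.86973137]
 [  0.         448.09457594 236.08978546]
 [  0.           0.           1.        ]] [0.4523542  0.02546656 0.97603611] [ 0.0585658  -0.70145493  0.70794576 -0.05782588]
{'time': 0.1, 'joint_pos': array([ 1.19301771e+00,  5.32937178e-02,  1.61414463e+00, -1.59166497e-05,
        1.47600119e+00, -1.18997434e-01]), 'joint_vel': array([-0.00158787, -0.00226007, -0.00152536,  0.0008422 ,  0.00293769,
       -0.00085208]), 'joint_efforts': array([ 1.14427057e-03, -3.94905674e+01, -3.71363533e+01, -1.13977273e-04,
        3.91883572e-03, -1.44743780e-06]), 'tool_pos': array([0.1597242 , 0.60364049, 0.2158914 ]), 'tool_rot': array([-2.19342204e-04,  1.29029042e-01,  9.91640385e-01, -8.97050475e-04]), 'contact_force': array([ 0.30474145, -0.05161724, -0.05803084]), 'ft_torque': array([-0.02074517,  0.00318601, -0.08036838]), 'grasp_force': 0.0, 'gripper_width': 1.0013803704568054}
```

View pics/top0.png

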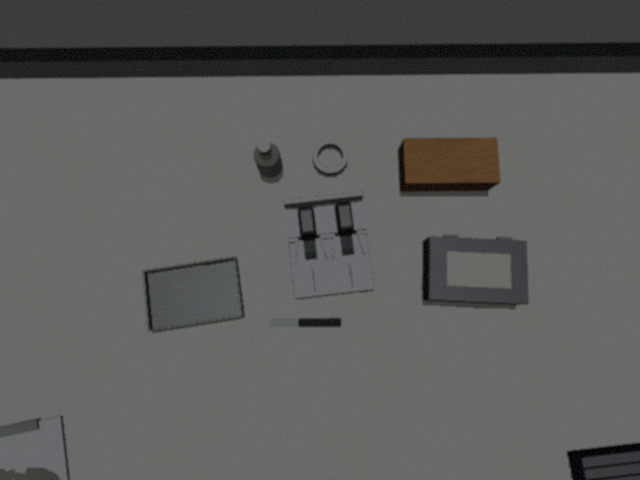

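View pics/scene0.png

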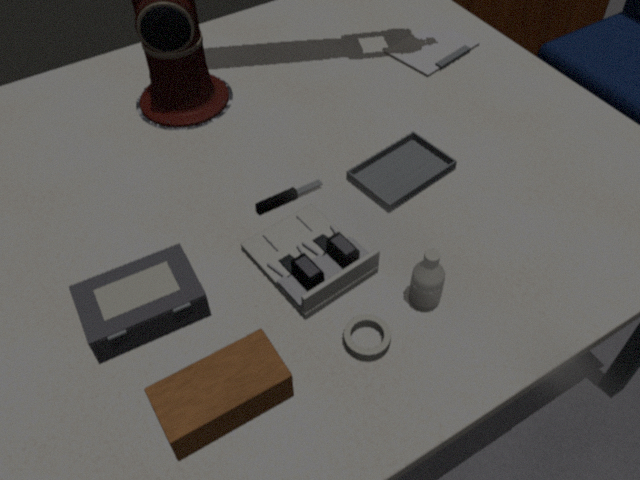

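The top view shows the dock (mid, back wall near row 198), the pry tool (275-340, 322) with its blade to the left, the case at right (475, 270), the tray at left (195, 295), and the bottle, tape and box behind. The scene view shows the same from the far side. I'll write the helpers and check the projections.

```bash
cat > h.py <<'E'
import numpy as np, cv2
from scipy.spatial.transform import Rotation as R
from plant import manip
def Rq(q): return R.from_quat(np.roll(np.asarray(q,float),-1))
class Cam:
    def __init__(s,f):
        s.img=np.array(f["image"]);s.K=np.array(f["mtx"]);s.e=np.array(f["eye"]);s.M=Rq(f["rotation"]).as_matrix()
    def proj(s,p):
        c=(np.atleast_2d(p)-s.e)@s.M; u=c@s.K.T; return u[:,:2]/u[:,2:]
    def plane(s,px,z):
        px=np.atleast_2d(np.asarray(px,float)); d=np.c_[px,np.ones(len(px))]@np.linalg.inv(s.K).T@s.M.T
        return s.e+d*((z-s.e[2])/d[:,2])[:,None]
def grab(n): return Cam(manip.grab_frame(n))
def load(n): return Cam(np.load(n+".npz"))
def bright(im,g=2.5): return np.clip(im.astype(float)*g,0,255).astype(np.uint8)
E
python3 - <<'E'
from h import *
np.set_printoptions(precision=4,suppress=True)
t=load("top0");s=load("scene0")
print(t.M,s.M)
for p in([0,0,0],[.16,.604,.216],[.5,0,0]):print(p,t.proj(p),s.proj(p))
print(t.plane([[475,270],[195,295],[330,290],[320,322],[0,0],[639,479]],0))
for n,c,b in(("t",t,(240,120,540,340)),("s",s,(60,120,470,370))):
    x0,y0,x1,y1=b; k=2.6 if n=="t" else 1.9
    cv2.imwrite(f"pics/{n}crop.png",cv2.resize(bright(c.img[y0:y1,x0:x1]),None,fx=k,fy=k,interpolation=cv2.INTER_CUBIC))
E
```

```text
[[-0.0091 -0.9864  0.164 ]
 [-1.      0.0092  0.0003]
 [-0.0018 -0.164  -0.9865]] [[ 0.5297  0.6361 -0.561 ]
 [ 0.8482 -0.4011  0.3459]
 [-0.005  -0.6591 -0.752 ]]
[0, 0, 0] [[330.6635 541.7178]] [[184.4327  98.4342]]
[0.16, 0.604, 0.216] [[-51.8638 503.1788]] [[433.2268 -25.5244]]
[0.5, 0, 0] [[327.237  288.1985]] [[286.3564 229.2512]]
[[ 0.5365 -0.3225  0.    ]
 [ 0.488   0.2861  0.    ]
 [ 0.4961 -0.0059  0.    ]
 [ 0.4282  0.0165  0.    ]
 [ 1.2018  0.7836 -0.    ]
 [ 0.1104 -0.6254  0.    ]]
```

View pics/tcrop.png

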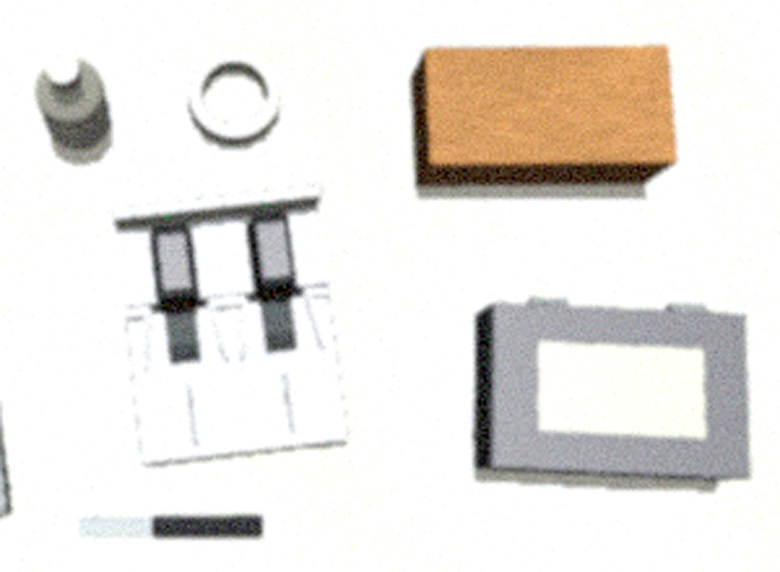

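View pics/scrop.png

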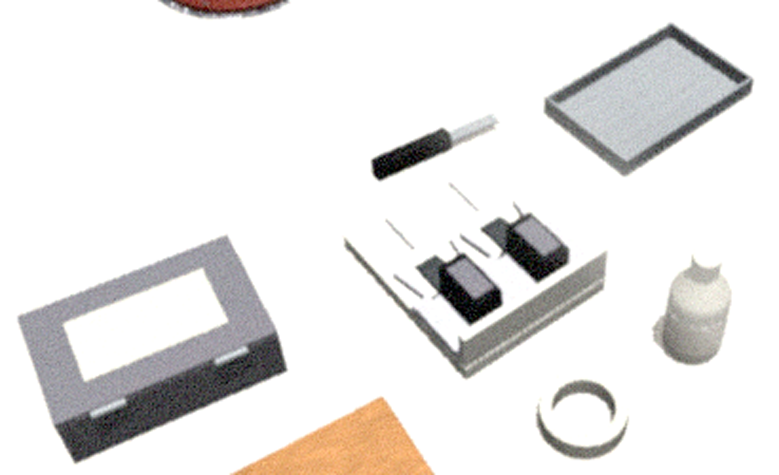

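The crops show the dock with its open side towards the robot. The packs' grey tops are at crop (172,260) and (273,252), with the dark catches in front of them. The case front faces the robot and its hinges are on the far side. The tool blade points to +y. Next I'll measure them with masks.

```bash
python3 - <<'E'
from h import *
np.set_printoptions(precision=4,suppress=True)
t=load("top0");s=load("scene0")
def big(mask,box):
    m=np.zeros_like(mask); x0,y0,x1,y1=box; m[y0:y1,x0:x1]=mask[y0:y1,x0:x1]
    c,_=cv2.findContours(m,cv2.RETR_EXTERNAL,cv2.CHAIN_APPROX_NONE); return max(c,key=cv2.contourArea)
for n,c in(("t",t),("s",s)):
    g=cv2.GaussianBlur(bright(c.img),(3,3),0).mean(2)
    hsv=cv2.cvtColor(cv2.GaussianBlur(bright(c.img),(3,3),0),cv2.COLOR_BGR2HSV)
    def rep(name,mask,box,zs):
        k=big(mask.astype(np.uint8)*255,box); r=cv2.minAreaRect(k); b=cv2.boxPoints(r)+0.0
        P=c.plane(b,zs)[:,:2]; e=[np.linalg.norm(P[i]-P[i-1]) for i in range(4)]
        d=P[1]-P[0]; print(n,name,"ctr",P.mean(0),"edges",np.array(e),"angs",np.degrees(np.arctan2(*(P[1]-P[0])[::-1])),"area",cv2.contourArea(k)); print(P.tolist() if name in("lid","tray") else "")
    if n=="t":
        rep("handle",g<80,(290,312,350,335),.024)
        rep("blade+handle",g<235,(260,310,350,335),.015)
        rep("lid",g<200,(418,228,535,310),.0645)
        rep("tray",g<215,(140,250,250,338),.025)
        rep("old0top",(g>80)&(g<200),(300,206,316,233),.068)
        rep("old1top",(g>80)&(g<200),(337,202,353,230),.068)
        print(g[232:262:2,455].astype(int), g[296:312:2,455].astype(int))
        print("lid row",g[270,416:432].astype(int),g[270,518:534].astype(int))
    else:
        rep("handle",g<80,(250,180,300,218),.024)
E
```

```text
t handle ctr [0.4288 0.0177] edges [0.0082 0.0815 0.0082 0.0813] angs -90.51713064724302 area 155.5

t blade+handle ctr [0.4287 0.024 ] edges [0.1031 0.0207 0.1034 0.0207] angs -0.03950485254313123 area 442.0

t lid ctr [ 0.5292 -0.2984] edges [0.2138 0.1459 0.2194 0.146 ] angs -4.377196221821912 area 7072.5
[[0.4605858493353913, -0.1846180340550691], [0.6061066874885003, -0.19575699373796707], [0.5976847305087254, -0.4150135414116439], [0.45260257080561633, -0.39823836528996653]]
t tray ctr [0.4891 0.2841] edges [0.1347 0.2111 0.1352 0.2063] angs -81.69307795286836 area 6042.5
[[0.5401417793171127, 0.40116141398903915], [0.5706386696341247, 0.19228948921788014], [0.43742125761276013, 0.16937472230814854], [0.4082890660285741, 0.3736180874640859]]
t old0top ctr [0.6395 0.0406] edges [0.0548 0.0312 0.0548 0.0309] angs -90.54355056878133 area 327.5

t old1top ctr [ 0.6482 -0.0371] edges [0.0529 0.0291 0.0529 0.0289] angs -90.54451869802148 area 280.5

[255 228 179 170 172 172 172 168 171 187 243 254 253 254 254] [173 169 137 120 148 205 253 255]
lid row [255 255 255 255 250 227 172 103  54  32  30  40  69 115 152 170] [160 156 155 156 159 158 154 154 168 197 229 248 253 254 254 254]
s handle ctr [0.4422 0.0097] edges [0.0274 0.0877 0.0283 0.0863] angs 89.56638177030246 area 356.0
```

```bash
cat >> h.py <<'E'
def edge(c,a,b,w=5,sgn=0):
    "subpixel edge line near segment ab; sgn +1: brighter on the right-hand normal side"
    g=cv2.GaussianBlur(c.img.astype(np.float32).mean(2),(0,0),0.7); a,b=np.array(a,float),np.array(b,float)
    d=(b-a)/np.linalg.norm(b-a); n=np.array([-d[1],d[0]]); ts=np.linspace(.1,.9,40); o=np.arange(-w,w+.01,.25)
    P=(a+np.outer(ts,b-a))[:,None]+o[:,None]*n; v=cv2.remap(g,P[...,0].astype(np.float32),P[...,1].astype(np.float32),cv2.INTER_LINEAR)
    G=np.gradient(v,axis=1); G=np.abs(G) if sgn==0 else np.clip(sgn*G,0,None); k=G.argmax(1); pts=(P[np.arange(40),k]).astype(np.float32)
    vx,vy,x,y=cv2.fitLine(pts,cv2.DIST_HUBER,0,.01,.01).ravel(); return np.cross([x,y,1],[x+vx,y+vy,1])
def corners(c,pts,w=5,sgn=0):
    L=[edge(c,pts[i],pts[(i+1)%4],w,sgn) for i in range(4)]; X=[np.cross(L[i-1],L[i]) for i in range(4)]
    return np.array([x[:2]/x[2] for x in X])
E
python3 - <<'E'
from h import *
np.set_printoptions(precision=4,suppress=True)
t=load("top0");s=load("scene0")
T=lambda p:np.array(p)/2.6+[240,120]
S=lambda p:np.array(p)/1.9+[60,120]
def show(n,c,pts,z,w=4,sgn=0):
    X=corners(c,pts,w,sgn);P=c.plane(X,z)[:,:2]
    e=np.roll(P,-1,0)-P
    print(n,"px",X.round(1).tolist(),"\n ctr",P.mean(0),"len",np.linalg.norm(e,axis=1),"ang",np.degrees(np.arctan2(e[:,1],e[:,0])));return P
show("lid t",t,T([(493,306),(747,314),(750,478),(490,466)]),.0645)
show("lid s",s,S([(19,317),(228,237),(274,335),(57,422)]),.0645)
show("tray t",t,[(146,270),(239,259),(243,319),(150,330)],.025)
show("tray s",s,S([(545,98),(670,25),(752,82),(626,174)]),.025)
show("old0 t",t,T([(155,232),(189,229),(194,290),(160,294)]),.068,3)
show("old1 t",t,T([(253,222),(288,219),(294,288),(261,292)]),.068,3)
show("old0 s",s,S([(507,225),(531,213),(567,246),(541,266)]),.068,3)
show("old1 s",s,S([(440,264),(463,253),(500,288),(472,308)]),.068,3)
f=t.plane(T([(147,463),(345,443)]),.02);print("front corners",f[:,:2])
# dock sides
for a,b in(((129,330),(147,463)),((327,300),(345,443)),((147,463),(345,443))):
    l=edge(t,T(a),T(b),4); 
    p=np.array([np.cross(l,np.cross([*T(a),1],[*(T(a)+[1,0] if a[0]!=147 else T(a)+[0,1]),1])),np.cross(l,np.cross([*T(b),1],[*(T(b)+[1,0] if a[0]!=147 else T(b)+[0,1]),1]))]);p=p[:,:2]/p[:,2:]
    q=t.plane(p,.02)[:,:2];print("dock edge",p,q,np.degrees(np.arctan2(*(q[0]-q[1])[::-1])))
b=show("handle t",t,T([(154,514),(263,515),(263,537),(154,536)]),.024,3)
h=show("blade t",t,T([(79,516),(150,516),(150,536),(79,536)]),.0135,3)
E
```

```text
lid t px [[428.7, 235.2], [526.3, 239.9], [528.1, 303.8], [428.5, 298.3]] 
 ctr [ 0.5331 -0.3054] len [0.2007 0.1302 0.1999 0.129 ] ang [-93.3248 176.5741  86.3214  -3.0777]
lid s px [[68.0, 286.1], [179.2, 242.7], [206.3, 295.4], [87.9, 344.1]] 
 ctr [ 0.5361 -0.3084] len [0.1995 0.1325 0.1995 0.1297] ang [ 86.8011  -3.222  -93.9904 176.7838]
tray t px [[143.8, 270.6], [237.0, 256.6], [244.6, 317.8], [149.5, 333.1]] 
 ctr [0.4888 0.282 ] len [0.1996 0.1301 0.1993 0.1315] ang [ -81.9297 -171.9088   98.4882    8.2066]
tray s px [[347.6, 170.9], [413.1, 132.0], [460.6, 164.7], [385.6, 214.6]] 
 ctr [0.5037 0.2789] len [0.1942 0.1402 0.2197 0.144 ] ang [ 98.0648   8.1332 -81.5482 177.9097]
old0 t px [[297.0, 209.6], [313.1, 209.3], [315.9, 229.6], [299.8, 232.2]] 
 ctr [0.637  0.0429] len [0.0335 0.0432 0.0335 0.0479] ang [ -89.2858 -172.9481   98.6573    6.7349]
old1 t px [[334.4, 206.4], [350.4, 204.0], [352.9, 221.7], [338.8, 242.3]] 
 ctr [ 0.6396 -0.0351] len [0.0339 0.0376 0.0521 0.0759] ang [ -81.98   -173.6068  145.173     6.0031]
old0 s px [[327.9, 237.5], [338.5, 230.9], [356.
[... 335 characters left out ...]
0657]
 [ 0.4935 -0.0958]]
dock edge [[289.8595 246.9231]
 [294.9408 298.0769]] [[0.5882 0.0798]
 [0.4789 0.0691]] 5.619153835229522
dock edge [[365.3348 235.3846]
 [373.235  290.3846]] [[ 0.6119 -0.0834]
 [ 0.4935 -0.0969]] 6.501650361871537
dock edge [[296.5385 295.8934]
 [372.6923 291.7715]] [[ 0.4834  0.0657]
 [ 0.4906 -0.0957]] 92.55091763365925
handle t px [[298.5, 319.0], [340.5, 317.3], [340.7, 326.8], [298.5, 326.4]] 
 ctr [0.4281 0.0176] len [0.088  0.0194 0.088  0.0153] ang [-88.317  179.8289  89.023   -0.179 ]
blade t px [[269.8, 318.5], [298.8, 318.4], [298.4, 326.5], [269.3, 326.7]] 
 ctr [0.4282 0.0924] len [0.0613 0.0167 0.0615 0.0169] ang [-90.3782 177.4602  89.7844  -2.9675]
```

Emit:
servo_tool:
  moves:
    - [[0,0,0,0,0,10.7,85],[0,0,0,0,0,10.7,70],[0,0,0,0,0,10.7,50],[0,0,0,0,0,10.7,40],[0,0,0,0,0,10.7,40],[0,0,0,0,0,10.7,40],[0,0,0,0,0,10.7,40],[0,0,0,0,0,0.3,40]]

```text
time: 1.1
tool_pos: [0.1598, 0.6039, 0.2164]
tool_rot: [0.0, 0.707, 0.708, -0.0]
contact_force: [1.1, -0.3, -0.1]
gripper_width: 0.47
grasp_force: 0.0
```

Emit:
servo_tool:
  moves:
    - [[-48,22,8,0,0,0,40],[-48,22,8,0,0,0,40],[-48,22,8,0,0,0,40],[-48,22,8,0,0,0,40],[-48,22,8,0,0,0,40],[-48,23,8,0,0,0,40],[-48,23,8,0,0,0,40],[-47,23,8,0,0,0,40],[-47,23,8,0,0,0,40],[-47,22,8,0,0,0,40],[-47,22,8,0,0,0,40],[-47,22,8,0,0,0,40]]

```text
time: 2.6
tool_pos: [0.4281, 0.0313, 0.1208]
tool_rot: [0.0, 0.706, 0.708, 0.0]
contact_force: [1.4, 0.3, 0.1]
gripper_width: 0.467
grasp_force: 0.0
```

Emit:
servo_tool:
  moves:
    - [[0,0,0,0,0,0,40],[0,0,0,0,0,0,40]]

```text
time: 2.85
tool_pos: [0.4274, 0.0332, 0.1208]
tool_rot: [-0.0, 0.707, 0.707, -0.0]
contact_force: [1.2, 0.3, 0.9]
gripper_width: 0.471
grasp_force: 0.0
```

Emit:
servo_tool:
  moves:
    - [[0,0,35,0,0,0,40],[0,0,35,0,0,0,40],[0,0,20,0,0,0,40],[0,0,10,0,0,0,40],[0,0,4,0,0,0,30],[0,0,0,0,0,0,10],[0,0,0,0,0,0,5],[0,0,0,0,0,0,5],[0,0,0,0,0,0,5],[0,0,0,0,0,0,5]]

```text
time: 4.1
tool_pos: [0.4277, 0.033, 0.0171]
tool_rot: [0.0, 0.707, 0.707, 0.0]
contact_force: [0.2, -0.3, -0.2]
gripper_width: 0.059
grasp_force: 0.0
```

```bash
python3 - <<'E'
from h import *
c=grab("top");s=grab("scene")
a=bright(c.img[180:400,200:460]);b=bright(s.img[120:340,200:460])
cv2.imwrite("pics/a1.png",cv2.resize(np.hstack([a,b]),None,fx=1.5,fy=1.5,interpolation=cv2.INTER_CUBIC))
E
```

```text
(no output)
```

View pics/a1.png

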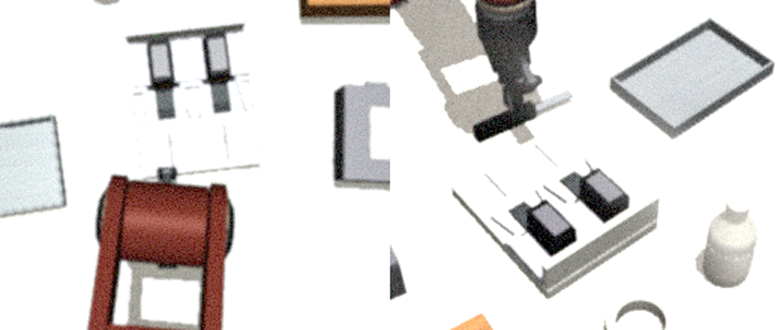

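The fingers shut on nothing. In the scene view (right half) the handle, at about (505,122) in the crop, lies in front of the fingers, so the tool is farther out than they are. I'll measure its shift between frames.

```bash
python3 - <<'E'
from h import *
np.set_printoptions(precision=4,suppress=True)
s0=load("scene0");s=grab("scene");t=load("top0")
for c in(s0,s):
    g=cv2.GaussianBlur(bright(c.img),(3,3),0).mean(2)
    m=(g<235).astype(np.uint8); print("blade bbox cols", [np.where(m[175:200,300:330].any(0))[0][[0,-1]]+300, np.where(m[175:200,300:330].any(1))[0][[0,-1]]+175])
    m=(g<70).astype(np.uint8)*255; k=np.zeros_like(m);k[205:225,250:275]=m[205:225,250:275]; ys,xs=np.where(k); print("handle near end: minx",xs.min(),"maxy",ys.max())
for p in([.428,.1226,.0135],[.428,-.0274,.0],[.428,-.0274,.024]): print(s.proj(p),t.proj(p))
print(manip.state()["tool_pos"], s.proj([.4277,.033,.003]))
cv2.imwrite("pics/a2.png",cv2.resize(np.hstack([bright(x.img[150:240,240:340]) for x in(s0,s)]),None,fx=4,fy=4,interpolation=cv2.INTER_CUBIC))
E
```

```text
blade bbox cols [array([300, 321]), array([181, 196])]
handle near end: minx 257 maxy 213
blade bbox cols [array([300, 321]), array([175, 196])]
handle near end: minx 256 maxy 213
[[319.9778 179.7013]] [[269.7642 322.7262]]
[[257.0136 212.1075]] [[340.4992 321.9144]]
[[255.9605 203.9113]] [[341.1274 322.2008]]
[0.4276 0.033  0.017 ] [[282.8559 199.543 ]]
```

View pics/a2.png

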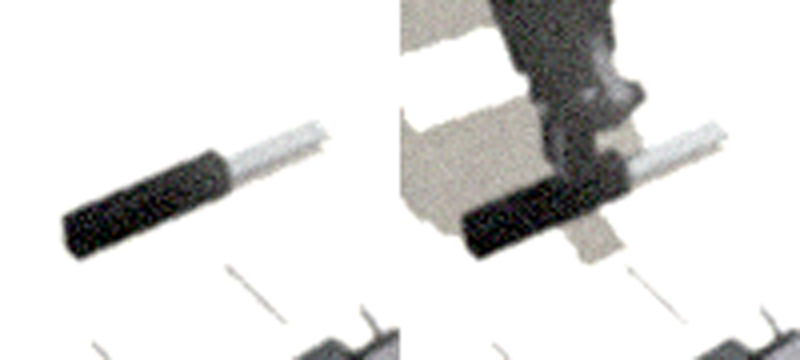

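```bash
python3 - <<'E'
from h import *
print(manip.tcp_to_tips,[a for a in dir(manip) if a[0]!="_"]);print(manip.state())
s=grab("scene")
for z in(.003,.012,.022,.03):print(z,((s.proj([[.4277,.033,z],[.4277-.0115,.033,z],[.4277+.0115,.033,z]])-[240,150])*4+[400,0]).round(0).tolist())
E
```

```text
0.014 ['IKError', 'grab_frame', 'job_done', 'state', 'tcp_to_tips']
{'time': 4.25, 'joint_pos': array([-9.68355085e-02, -2.13165661e-01,  2.21925707e+00, -9.14515807e-06,
        1.13553537e+00, -9.63116971e-02]), 'joint_vel': array([-1.32915456e-03,  5.48510022e-04, -2.64341183e-04, -7.14191530e-05,
       -1.26664802e-03, -5.22513918e-04]), 'joint_efforts': array([-3.02529472e-03, -2.24758708e+01, -3.17747784e+01, -9.30955639e-05,
        3.17771844e-05, -8.84340989e-05]), 'tool_pos': array([0.42764712, 0.03300545, 0.01699194]), 'tool_rot': array([-1.05376417e-05,  7.07290589e-01,  7.06922925e-01, -1.40470607e-05]), 'contact_force': array([-0.64286175,  0.22344346, -0.41057321]), 'ft_torque': array([0.02524627, 0.03133001, 0.02384496]), 'grasp_force': 0.0, 'gripper_width': 0.05679249181648674}
0.003 [[571.0, 198.0], [560.0, 185.0], [582.0, 212.0]]
0.012 [[570.0, 186.0], [559.0, 172.0], [582.0, 200.0]]
0.022 [[569.0, 172.0], [558.0, 159.0], [580.0, 186.0]]
0.03 [[568.0, 161.0], [557.0, 147.0], [580.0, 175.0]]
```

Emit:
servo_tool:
  moves:
    - [[0,0,0,0,0,0,3],[0,0,0,0,0,0,0],[0,0,0,0,0,0,0],[0,0,0,0,0,0,0]]

```text
time: 4.8
tool_pos: [0.4277, 0.033, 0.017]
tool_rot: [-0.0, 0.707, 0.707, 0.0]
contact_force: [-0.5, 1.0, -0.3]
gripper_width: -0.003
grasp_force: 0.0
```

```bash
python3 - <<'E'
from h import *
a=np.mean([grab("scene").img.mean(2) for _ in range(4)],0); b=load("scene0").img.mean(2)
print("cols 274..298, rows 184..208")
print("now");print(a[184:208:1,274:299:2].round(0).astype(int))
print("before");print(cv2.GaussianBlur(b,(0,0),.6)[184:208:1,274:299:2].round(0).astype(int))
E
```

```text
cols 274..298, rows 184..208
now
[[ 72  36  36  30  24  24  23  56  76  76  75  77  74]
 [ 72  40  38  31  26  23  27  51  76  73  75  76  76]
 [ 72  44  34  30  24  25  29  49  74  64  73  78  77]
 [ 70  44  35  31  22  18  20  48  63  48  61  76  73]
 [ 72  44  34  35  24  21  24  38  43  32  47  67  65]
 [ 73  53  35  34  24  26  23  33  30  26  36  56  73]
 [ 72  61  37  32  23  22  21  23  24  28  29  46  86]
 [ 70  70  48  37  20  25  28  24  21  26  31  44  86]
 [ 71  73  54  36  27  23  25  21  27  30  29  40  84]
 [ 70  62  42  32  27  18  25  27  21  20  29  38  73]
 [ 59  43  20  22  17  18  20  19  23  26  23  33  63]
 [ 36  16  18  16  13  11  20  20  18  20  22  31  61]
 [ 16   4  15  10  18  21  16  18  23  22  20  29  70]
 [ 11  10  15  16  15  14  14  16  22  24  20  30  81]
 [ 12  10  10   9  13  11  17  19  16  18  22  55 104]
 [ 12  10  17   9   9  10  14  17  13  27  51  91 120]
 [ 14  10  15  15  11  17  10  22  29  61  94 118 124]
 [  4   7   6   7  14   8  12  18  63 102 117 123 124]
 [  6   4  11   7  10  13  17  39  80 120 124 124 123]
 [  8   6  13   8  13 
[... 881 characters left out ...]
22  20  21  19  20  22  31  28  32  59]
 [ 31  17  17  19  16  17  22  21  22  29  28  32  64]
 [ 15  11  15  18  12  12  19  21  20  25  26  38  78]
 [ 14  16  17  13  16  11  11  21  19  21  30  58  97]
 [ 17  18   8  14  12  16  15  20  17  31  50  86 110]
 [ 13  10   5   7   8  17  16  21  33  59  82 107 116]
 [ 13   4   7   9   6  12  20  32  66  90 106 115 118]
 [  9   4  10   9  11  18  35  63  93 111 114 117 118]
 [  8   7   7  10  14  39  66  95 111 118 117 116 116]
 [  6   6   6  18  44  68  96 112 117 117 116 117 116]
 [  9   5  15  46  81  96 112 116 116 117 116 118 117]
 [  9  20  42  82 106 112 117 116 117 117 115 117 116]
 [ 23  50  80 107 116 115 117 117 117 116 115 116 115]]
```

Emit:
servo_tool:
  moves:
    - [[0,0,-30,0,0,0,0],[0,0,-30,0,0,0,0],[0,0,0,0,0,0,0],[0,0,0,0,0,0,0]]

```text
time: 5.5
tool_pos: [0.4271, 0.0331, 0.0761]
tool_rot: [-0.0, 0.707, 0.707, -0.0]
contact_force: [-0.4, 1.2, -0.1]
gripper_width: -0.002
grasp_force: 0.0
```

```bash
python3 - <<'E'
from h import *
s=grab("scene");st=manip.state();p=st["tool_pos"];print(p)
im=s.img[100:240,220:360].copy();im=cv2.resize(bright(im),None,fx=4,fy=4,interpolation=cv2.INTER_CUBIC)
for dz,col in((0,(0,0,255)),(-.014,(0,255,0)),(.05,(255,0,0))):
    q=(s.proj(p+[0,0,dz])[0]-[220,100])*4;cv2.circle(im,tuple(int(v) for v in q),4,col,1)
cv2.imwrite("pics/a3.png",im)
E
```

```text
[0.42665881 0.03313052 0.07560664]
```

View pics/a3.png

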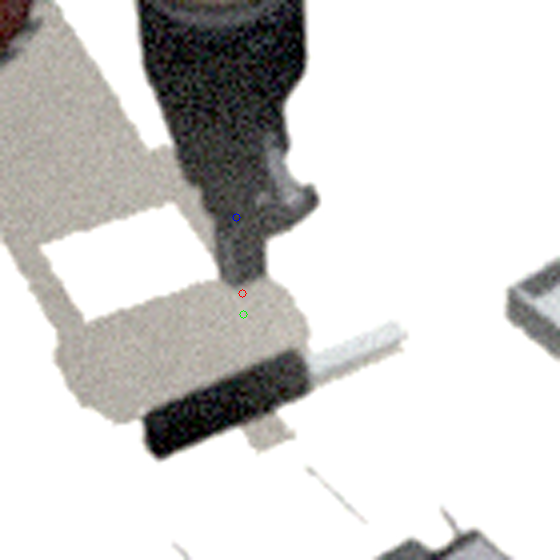

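The visible tips (245,285) are about 20 mm above the predicted point (green, 243,314). So either the tips sit higher than stated, or the tool is offset towards -x. Touching the counter beside the handle will settle it.

Emit:
servo_tool:
  moves:
    - [[0,-40,0,0,0,0,0],[0,0,30,0,0,0,0],[0,0,25,0,0,0,0],[0,0,5,0,0,0,0],[0,0,0,0,0,0,0]]

```text
time: 6.18
tool_pos: [0.3871, 0.0331, 0.0164]
tool_rot: [-0.001, 0.707, 0.707, -0.001]
contact_force: [-0.3, -0.2, -0.6]
gripper_width: -0.0
grasp_force: 0.0
```

Emit:
servo_tool:
  moves:
    - [[0,0,1,0,0,0,0],[0,0,1,0,0,0,0],[0,0,1,0,0,0,0],[0,0,0,0,0,0,0]]

```text
time: 6.68
tool_pos: [0.3877, 0.0331, 0.0141]
tool_rot: [0.0, 0.707, 0.707, 0.0]
contact_force: [-0.1, 0.9, 0.1]
gripper_width: -0.005
grasp_force: 0.0
```

Emit:
servo_tool:
  moves:
    - [[0,0,1,0,0,0,0],[0,0,1,0,0,0,0],[0,0,1,0,0,0,0],[0,0,0,0,0,0,0]]

```text
time: 7.18
tool_pos: [0.3876, 0.0331, 0.0109]
tool_rot: [-0.0, 0.707, 0.707, -0.0]
contact_force: [0.2, -0.2, 0.5]
gripper_width: -0.0
grasp_force: 0.0
```

Emit:
servo_tool:
  moves:
    - [[0,0,1,0,0,0,0],[0,0,1,0,0,0,0],[0,0,1,0,0,0,0],[0,0,0,0,0,0,0]]

```text
time: 7.68
tool_pos: [0.3876, 0.0331, 0.0079]
tool_rot: [-0.0, 0.707, 0.707, -0.0]
contact_force: [0.6, 0.6, 0.0]
gripper_width: -0.002
grasp_force: 0.0
```

Emit:
servo_tool:
  moves:
    - [[0,0,1.5,0,0,0,0],[0,0,1.5,0,0,0,0],[0,0,1.5,0,0,0,0],[0,0,1.5,0,0,0,0],[0,0,0,0,0,0,0]]

```text
time: 8.3
tool_pos: [0.3875, 0.0331, 0.0018]
tool_rot: [-0.0, 0.707, 0.707, -0.0]
contact_force: [-0.7, 0.4, 0.3]
gripper_width: 0.004
grasp_force: 0.0
```

Emit:
servo_tool:
  moves:
    - [[0,0,1,0,0,0,0],[0,0,1,0,0,0,0],[0,0,1,0,0,0,0],[0,0,0,0,0,0,0]]

```text
time: 8.8
tool_pos: [0.3876, 0.0331, -0.0011]
tool_rot: [-0.0, 0.707, 0.707, -0.0]
contact_force: [0.2, -0.4, 0.3]
gripper_width: -0.0
grasp_force: 0.0
```

Emit:
servo_tool:
  moves:
    - [[0,0,1,0,0,0,0],[0,0,1,0,0,0,0],[0,0,0,0,0,0,0]]

```text
time: 9.18
tool_pos: [0.3875, 0.0331, -0.0031]
tool_rot: [-0.0, 0.707, 0.707, -0.0]
contact_force: [0.1, -0.4, -0.8]
gripper_width: -0.005
grasp_force: 0.0
```

Emit:
servo_tool:
  moves:
    - [[0,0,1,0,0,0,0],[0,0,1,0,0,0,0],[0,0,0,0,0,0,0]]

```text
time: 9.55
tool_pos: [0.3876, 0.0331, -0.0051]
tool_rot: [-0.0, 0.707, 0.707, -0.0]
contact_force: [-0.5, -1.2, -0.9]
gripper_width: -0.005
grasp_force: 0.0
```

Emit:
servo_tool:
  moves:
    - [[0,0,1,0,0,0,0],[0,0,1,0,0,0,0],[0,0,0,0,0,0,0]]

```text
time: 9.93
tool_pos: [0.3876, 0.0331, -0.0071]
tool_rot: [-0.0, 0.707, 0.707, -0.0]
contact_force: [-0.2, -0.2, 0.9]
gripper_width: -0.004
grasp_force: 0.0
```

Emit:
servo_tool:
  moves:
    - [[0,0,1,0,0,0,0],[0,0,0.5,0,0,0,0],[0,0,0,0,0,0,0]]

```text
time: 10.3
tool_pos: [0.3876, 0.0331, -0.0086]
tool_rot: [-0.0, 0.707, 0.707, -0.0]
contact_force: [0.7, -0.3, 0.3]
gripper_width: -0.001
grasp_force: 0.0
```

Emit:
servo_tool:
  moves:
    - [[0,0,1,0,0,0,0],[0,0,1,0,0,0,0],[0,0,0,0,0,0,0]]

```text
time: 10.68
tool_pos: [0.3876, 0.0331, -0.0106]
tool_rot: [-0.0, 0.707, 0.707, -0.0]
contact_force: [-0.6, 0.1, 1.1]
gripper_width: -0.001
grasp_force: 0.0
```

Emit:
servo_tool:
  moves:
    - [[0,0,1,0,0,0,0],[0,0,1,0,0,0,0],[0,0,0,0,0,0,0]]

```text
time: 11.05
tool_pos: [0.3876, 0.033, -0.0126]
tool_rot: [-0.0, 0.707, 0.707, -0.0]
contact_force: [-0.0, 0.0, -1.0]
gripper_width: 0.002
grasp_force: 0.0
```

```bash
python3 - <<'E'
from h import *
s=grab("scene");st=manip.state();p=st["tool_pos"];print(p)
im=s.img[120:240,220:360].copy();im=cv2.resize(bright(im),None,fx=4,fy=4,interpolation=cv2.INTER_CUBIC)
for z,col in((0,(0,0,255)),(.02,(0,255,0)),(.04,(255,0,0))):
    q=(s.proj([p[0],p[1],z])[0]-[220,120])*4;cv2.circle(im,tuple(int(v) for v in q),4,col,1)
cv2.imwrite("pics/a4.png",im)
E
```

```text
[ 0.38761815  0.03303906 -0.0125425 ]
```

View pics/a4.png

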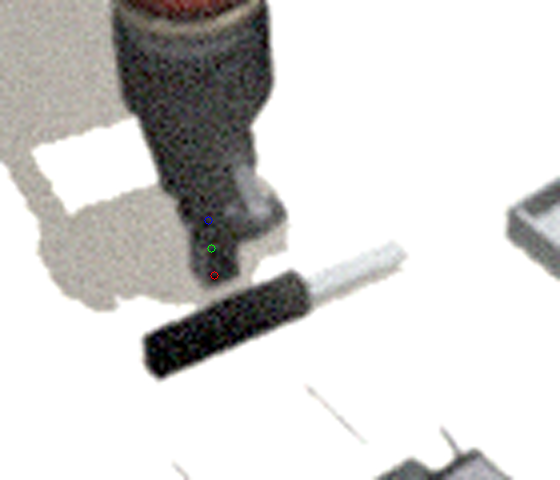

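The tips are now at about (215,287), roughly at counter height, while the reported TCP is at z = -12.6 mm. So z reads about 28 mm low. I'll step on to contact.

Emit:
servo_tool:
  moves:
    - [[0,0,0.5,0,0,0,0],[0,0,0.5,0,0,0,0],[0,0,0,0,0,0,0]]

```text
time: 11.48
tool_pos: [0.3876, 0.0331, -0.0135]
tool_rot: [-0.0, 0.707, 0.707, -0.0]
contact_force: [-0.3, 0.4, -0.2]
gripper_width: 0.002
grasp_force: 0.0
```

Emit:
servo_tool:
  moves:
    - [[0,0,0.5,0,0,0,0],[0,0,0.5,0,0,0,0],[0,0,0,0,0,0,0]]

```text
time: 11.85
tool_pos: [0.3877, 0.0331, -0.0143]
tool_rot: [-0.0, 0.707, 0.707, -0.0]
contact_force: [-2.6, 0.8, 3.0]
gripper_width: -0.004
grasp_force: 1.7
```

Emit:
servo_tool:
  moves:
    - [[0,0,0.5,0,0,0,0],[0,0,0.5,0,0,0,0],[0,0,0,0,0,0,0]]

```text
time: 12.22
tool_pos: [0.3878, 0.033, -0.0143]
tool_rot: [-0.001, 0.707, 0.707, -0.0]
contact_force: [-6.4, 0.8, 13.0]
gripper_width: 0.005
grasp_force: 6.3
```

Contact is at reading z = -14.3 mm with the fingers shut, so tip height = reading + 14.3 mm. Regrasping the handle with that.

Emit:
servo_tool:
  moves:
    - [[0,0,-30,0,0,0,0],[0,0,-30,0,0,0,20],[0,20,0,0,0,0,40],[0,20.5,0,0,0,0,40],[0,0,0,0,0,0,40],[0,0,20,0,0,0,40],[0,0,20,0,0,0,40],[0,0,10,0,0,0,40],[0,0,6,0,0,0,40],[0,0,0,0,0,0,20],[0,0,0,0,0,0,5],[0,0,0,0,0,0,5]]

```text
time: 13.72
tool_pos: [0.4286, 0.033, -0.011]
tool_rot: [0.0, 0.707, 0.707, 0.0]
contact_force: [0.4, -0.0, 0.6]
gripper_width: 0.172
grasp_force: 60.0
```

Emit:
servo_tool:
  moves:
    - [[0,0,0,0,0,0,5],[0,0,0,0,0,0,5],[0,0,0,0,0,0,5]]

```text
time: 14.1
tool_pos: [0.4287, 0.033, -0.011]
tool_rot: [0.0, 0.707, 0.707, 0.0]
contact_force: [-0.9, -0.5, 4.5]
gripper_width: 0.175
grasp_force: 60.3
```

Emit:
servo_tool:
  moves:
    - [[0,0,-40,0,0,0,5],[0,0,-40,0,0,0,5],[0,0,-41,0,0,0,5],[0,0,0,0,0,10.5,5],[0,0,0,0,0,10.5,5],[0,0,0,0,0,10.5,5],[0,0,0,0,0,10.5,5],[0,0,0,0,0,10.5,5],[0,0,0,0,0,10.5,5],[0,0,0,0,0,10.5,5],[0,0,0,0,0,10.5,5],[0,0,0,0,0,9.5,5]]

```text
time: 15.6
tool_pos: [0.4276, 0.0331, 0.1087]
tool_rot: [-0.0, 0.999, -0.034, -0.001]
contact_force: [-0.0, -0.7, -0.0]
gripper_width: 0.176
grasp_force: 59.7
```

Emit:
servo_tool:
  moves:
    - [[-6,41,0,0,0,0,5],[-6,41,0,0,0,0,5],[-6,41,0,0,0,0,5],[-6,42,0,0,0,0,5],[-6,42,0,0,0,0,5],[-6,42,0,0,0,0,5],[-6,42,0,0,0,0,5],[-6,42,0,0,0,0,5],[0,0,40,0,0,0,5],[0,0,39,0,0,0,5],[0,0,0,0,0,0,5],[0,0,0,0,0,0,5]]

```text
time: 17.1
tool_pos: [0.3602, -0.2968, 0.0315]
tool_rot: [0.0, 1.0, -0.031, 0.0]
contact_force: [0.9, 0.1, -0.8]
gripper_width: 0.17
grasp_force: 59.7
```

```bash
python3 - <<'E'
from h import *
s=grab("scene");t=grab("top");st=manip.state();p=st["tool_pos"];print(p,st["gripper_width"],st["contact_force"])
d=np.array([.998,-.061,0])
tip=np.array([p[0],p[1],p[2]+.023])+.0896*d; slit=np.array([.4696,-.303,.0535])
for c,n,b in((s,"s",(60,160,220,360)),(t,"t",(380,200,540,400))):
    im=cv2.resize(bright(c.img[b[1]:b[3],b[0]:b[2]]),None,fx=2.5,fy=2.5,interpolation=cv2.INTER_CUBIC)
    for q,col in((tip,(0,0,255)),(slit,(0,255,0))):
        u=(c.proj(q)[0]-b[:2])*2.5;cv2.circle(im,tuple(int(v) for v in u),4,col,1);print(n,u)
    if n=="s":o=im
cv2.imwrite("pics/b1.png",np.hstack([o,im]))
E
```

```text
[ 0.36097549 -0.29750559  0.03262378] 0.1705899137219657 [-0.14999658 -0.18550338 -0.00624956]
s [158.47763134 247.31323323]
s [168.6162832  267.13201453]
t [244.64005874 275.23471778]
t [242.12499676 251.35054298]
```

View pics/b1.png

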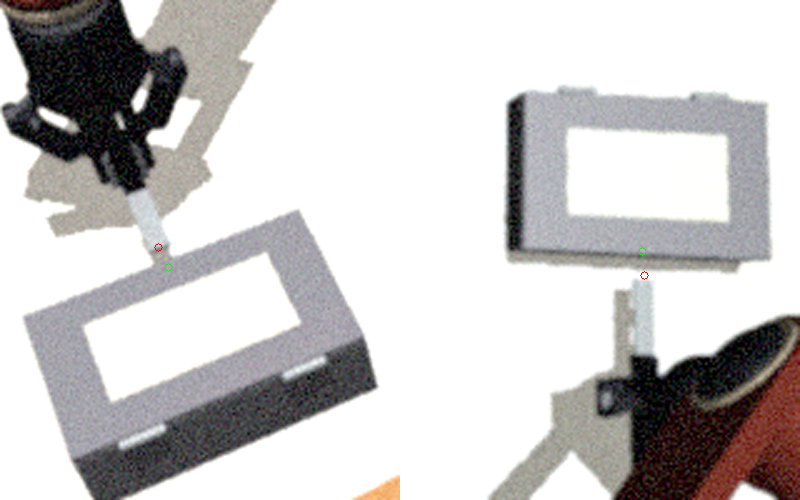

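The blade points squarely at the slit: its tip is at about (643,281) in the right panel and about (161,241) in the left, a few mm short of the prediction. I'll triangulate the tip from both views for its height.

```bash
cat >> h.py <<'E'
def tri(a,pa,b,pb):
    def ray(c,p): d=c.M@np.linalg.inv(c.K)@[*p,1]; return d/np.linalg.norm(d)
    A,B=ray(a,pa),ray(b,pb); k=np.linalg.lstsq(np.c_[A,-B],b.e-a.e,rcond=None)[0]
    P,Q=a.e+k[0]*A,b.e+k[1]*B; return (P+Q)/2,np.linalg.norm(P-Q)
def avg(n,k=4):
    c=grab(n); c.img=np.mean([c.img]+[grab(n).img for _ in range(k-1)],0); return c
E
python3 - <<'E'
from h import *
np.set_printoptions(precision=4,suppress=True)
s=avg("scene");t=avg("top");print(manip.state()["tool_pos"])
def prof(c,P,Q,n=36):
    ts=np.linspace(0,1,n);X=(np.outer(1-ts,P)+np.outer(ts,Q)).astype(np.float32);v=cv2.remap(c.img.astype(np.float32),X[None,:,0],X[None,:,1],cv2.INTER_LINEAR)[0]
    for a,b in zip(X[::1],v):print(a.round(1),b.round(0),end=" ")
    print()
d=np.array([.998,-.061,0]);p=np.array([.3606,-.2971,.054])
for c in(s,t):
    a,b=c.proj(p+.07*d)[0],c.proj(p+.1*d)[0];prof(c,a,b,25)
    # cross profile at 20 mm behind tip
    n=np.array([.061,.998,0]);prof(c,c.proj(p+.065*d+.016*n)[0],c.proj(p+.065*d-.016*n)[0],25)
E
```

```text
[ 0.3599 -0.2965  0.0308]
[120.6 251.8] [87. 86. 84.] [120.8 252.3] [87. 85. 84.] [121.  252.8] [88. 86. 85.] [121.2 253.3] [88. 86. 85.] [121.4 253.7] [88. 86. 84.] [121.6 254.2] [87. 85. 84.] [121.8 254.7] [87. 86. 84.] [122.  255.2] [87. 87. 85.] [122.2 255.6] [88. 87. 85.] [122.4 256.1] [89. 87. 85.] [122.6 256.6] [88. 86. 84.] [122.8 257.1] [86. 85. 82.] [123.  257.5] [82. 81. 78.] [123.2 258. ] [75. 74. 72.] [123.4 258.5] [66. 65. 64.] [123.6 259. ] [57. 57. 57.] [123.8 259.5] [57. 58. 59.] [124.  259.9] [59. 60. 62.] [124.2 260.4] [62. 64. 66.] [124.4 260.9] [64. 67. 69.] [124.6 261.4] [65. 68. 70.] [124.8 261.8] [66. 70. 71.] [125.  262.3] [66. 70. 70.] [125.3 262.8] [66. 69. 70.] [125.5 263.3] [67. 68. 69.] 
[128.5 246.7] [122. 121. 122.] [127.7 247. ] [122. 122. 122.] [127.  247.2] [120. 121. 121.] [126.3 247.5] [117. 118. 118.] [125.6 247.8] [109. 110. 110.] [124.9 248. ] [101. 101. 103.] [124.1 248.3] [93. 94. 93.] [123.4 248.6] [91. 90. 89.] [122.7 248.9] [89. 88. 86.] [122.  249.1] [88. 87. 84.] [121.2 249.4] [87. 86. 84.] [120.5 249.7] [89. 87. 85.] [119.8 250. ] [89. 
[... 1094 characters left out ...]
3. 65.] [470.2 322.2] [60. 62. 64.] [470.9 322.3] [62. 65. 65.] [471.5 322.3] [65. 68. 66.] [472.2 322.3] [69. 71. 69.] [472.8 322.4] [75. 76. 73.] [473.5 322.4] [80. 79. 77.] [474.2 322.4] [83. 83. 79.] [474.8 322.5] [84. 83. 80.] [475.5 322.5] [84. 84. 80.] [476.2 322.5] [84. 84. 81.] [476.8 322.6] [84. 83. 80.] [477.5 322.6] [83. 83. 79.] [478.1 322.6] [82. 82. 78.] [478.8 322.7] [82. 82. 79.] [479.5 322.7] [85. 85. 82.] [480.1 322.8] [88. 89. 86.] [480.8 322.8] [96. 96. 94.] [481.4 322.8] [102. 103. 102.] [482.1 322.9] [108. 109. 108.] [482.8 322.9] [109. 110. 108.] [483.4 322.9] [110. 110. 109.] [484.1 323. ] [110. 110. 109.] [484.8 323. ] [110. 110. 109.] [485.4 323. ] [109. 109. 109.]
```

```bash
python3 - <<'E'
from h import *
np.set_printoptions(precision=4,suppress=True)
s=load("scene0");t=load("top0")
print(tri(s,(123.1,258.1),t,(476.8,311.6)))
print("slit/lid front mid:",t.plane([[428.5,298.3],[528.1,303.8]],.0645).mean(0),s.plane([[68.0,286.1],[179.2,242.7]],.0645).mean(0))
# lid corners triangulated for height
for a,b in(((68,286.1),(528.1,303.8)),((179.2,242.7),(428.5,298.3)),((206.3,295.4),(428.7,235.2)),((87.9,344.1),(526.3,239.9))):print(tri(s,a,t,b))
E
```

```text
(array([ 0.4471, -0.302 ,  0.0537]), np.float64(0.0014697719046198102))
slit/lid front mid: [ 0.4684 -0.3018  0.0645] [ 0.4706 -0.3047  0.0645]
(array([ 0.4618, -0.4041,  0.0604]), np.float64(0.0011442560929666385))
(array([ 0.4744, -0.2037,  0.0618]), np.float64(0.002052071820879162))
(array([ 0.6044, -0.2111,  0.0584]), np.float64(0.0011711669741894107))
(array([ 0.5923, -0.4113,  0.061 ]), np.float64(0.0009036291544756543))
```

Emit:
servo_tool:
  moves:
    - [[0,0,1.5,0,0,0,5],[8,0,0,0,0,0,5],[8,0,0,0,0,0,5],[5,0,0,0,0,0,5],[5,0,0,0,0,0,5],[0,0,0,0,0,0,5]]

```text
time: 18.35
tool_pos: [0.3861, -0.298, 0.029]
tool_rot: [0.0, 1.0, -0.031, -0.0]
contact_force: [-0.5, -0.4, -0.5]
gripper_width: 0.171
grasp_force: 59.7
```

Emit:
servo_tool:
  moves:
    - [[4,0,0,0,0,0,5],[0,0,0,0,0,0,5]]

```text
time: 18.6
tool_pos: [0.3898, -0.2983, 0.0291]
tool_rot: [0.0, 1.0, -0.031, 0.0]
contact_force: [0.6, 0.3, 0.0]
gripper_width: 0.177
grasp_force: 59.7
```

Emit:
servo_tool:
  moves:
    - [[4,0,0,0,0,0,5],[0,0,0,0,0,0,5]]

```text
time: 18.85
tool_pos: [0.3939, -0.2985, 0.0291]
tool_rot: [0.0, 1.0, -0.031, 0.0]
contact_force: [0.5, -0.2, -0.4]
gripper_width: 0.171
grasp_force: 59.7
```

Emit:
servo_tool:
  moves:
    - [[4,0,0,0,0,0,5],[4,0,0,0,0,0,5],[0,0,-4,0,0,0,5],[0,0,-4,0,0,0,5],[0,0,0,0,0,0,5]]

```text
time: 19.48
tool_pos: [0.4017, -0.2989, 0.0372]
tool_rot: [0.0, 1.0, -0.031, 0.0]
contact_force: [0.1, -0.1, -0.8]
gripper_width: 0.174
grasp_force: 59.6
```

Emit:
servo_tool:
  moves:
    - [[0,0,-6,0,0,0,5],[1,0,-6,0,0,0,5],[1,0,-6,0,0,0,5],[2,0,-6,0,0,0,5],[2,0,-6,0,0,0,5],[2,0,-6,0,0,0,5],[3,0,-6,0,0,0,5],[3,0,-6,0,0,0,5],[0,0,0,0,0,0,5],[0,0,0,0,0,0,5]]

```text
time: 20.72
tool_pos: [0.4165, -0.3002, 0.0856]
tool_rot: [0.0, 1.0, -0.031, 0.001]
contact_force: [-0.2, 0.1, -0.7]
gripper_width: 0.173
grasp_force: 59.7
```

```bash
python3 - <<'E'
from h import *
s=grab("scene");st=manip.state();print(st["tool_pos"],st["contact_force"],st["gripper_width"])
cv2.imwrite("pics/b2.png",cv2.resize(bright(s.img[120:370,40:290]),None,fx=2.2,fy=2.2,interpolation=cv2.INTER_CUBIC))
E
```

```text
[ 0.41630632 -0.30016735  0.08547671] [ 0.35664327  0.65463037 -0.61459305] 0.16955095329371794
```

View pics/b2.png

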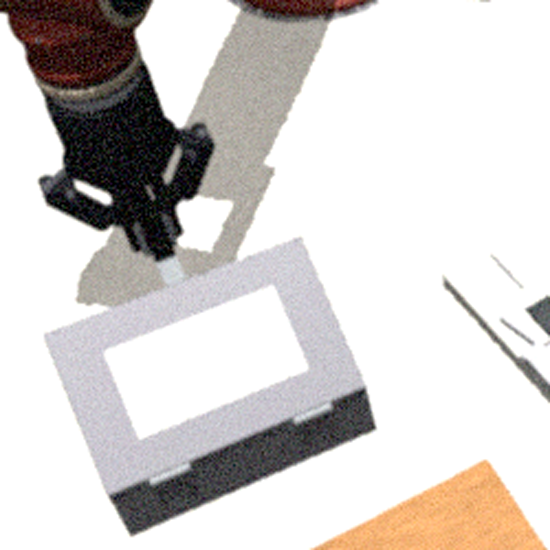

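The lid is up on the blade: its front corners have moved to (45,335) and (300,238) in the crop, about 14 px higher, and the blade is under the edge. I'll carry the arc on with the tool to fully open.

Emit:
servo_tool:
  moves:
    - [[5,0,-6.5,0,0,0,5],[5,0,-6.5,0,0,0,5],[5,0,-6.5,0,0,0,5],[5,0,-6.5,0,0,0,5],[6.5,0,-5,0,0,0,5],[6.5,0,-5,0,0,0,5],[6.5,0,-4.5,0,0,0,5],[6.5,0,-4.5,0,0,0,5],[7.5,0,-2.5,0,0,0,5],[7.5,0,-2.5,0,0,0,5],[7.5,0,-2.5,0,0,0,5],[7.5,0,-2.5,0,0,0,5]]

```text
time: 22.28
tool_pos: [0.4919, -0.3045, 0.1399]
tool_rot: [-0.0, 1.0, -0.031, -0.0]
contact_force: [-1.3, 0.3, -2.8]
gripper_width: 0.171
grasp_force: 59.5
```

Emit:
servo_tool:
  moves:
    - [[7,0,0,0,0,0,5],[7,0,0,0,0,0,5],[7,0,0,0,0,0,5],[7,0,0,0,0,0,5],[0,0,0,0,0,0,5],[0,0,0,0,0,0,5]]

```text
time: 23.02
tool_pos: [0.5196, -0.3062, 0.1399]
tool_rot: [-0.0, 1.0, -0.031, 0.0]
contact_force: [-0.5, 0.4, -1.4]
gripper_width: 0.17
grasp_force: 59.7
```

```bash
python3 - <<'E'
from h import *
s=grab("scene");t=grab("top");st=manip.state();print(st["tool_pos"],st["contact_force"],st["gripper_width"])
a=bright(s.img[120:370,40:290]);b=bright(t.img[150:400,380:630])
cv2.imwrite("pics/b3.png",cv2.resize(np.hstack([a,b]),None,fx=1.6,fy=1.6,interpolation=cv2.INTER_CUBIC))
E
```

```text
[ 0.51943401 -0.30619762  0.13999942] [-0.63600778  0.17385425 -1.39629454] 0.1716187906381621
```

View pics/b3.png

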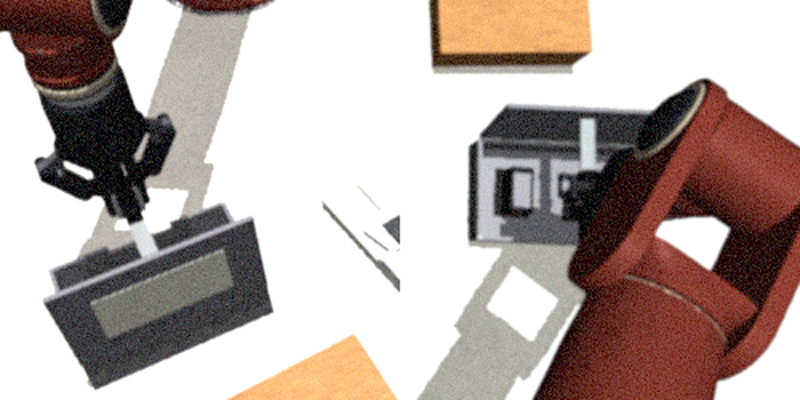

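The lid is open and leaning back, and the top view (right half) shows two packs in the case at about (517,193) and (570,190). I'll nudge the lid a little further, back off and lay the tool down in front of the case.

Emit:
servo_tool:
  moves:
    - [[5,0,0,0,0,0,5],[5,0,0,0,0,0,5],[0,0,0,0,0,0,5],[-45,0,0,0,0,0,5],[-45,0,0,0,0,0,5],[-45,0,0,0,0,0,5],[-45,0,0,0,0,0,5],[0,0,40,0,0,0,5],[0,0,40,0,0,0,5],[0,0,40,0,0,0,5],[0,0,18,0,0,0,5],[0,0,8,0,0,0,5]]

```text
time: 24.62
tool_pos: [0.3497, -0.2954, -0.007]
tool_rot: [-0.001, 1.0, -0.031, -0.0]
contact_force: [0.5, -0.4, -1.2]
gripper_width: 0.173
grasp_force: 59.7
```

Emit:
servo_tool:
  moves:
    - [[0,0,2,0,0,0,5],[0,0,2,0,0,0,5],[0,0,0,0,0,0,5]]

```text
time: 25.0
tool_pos: [0.3503, -0.2963, -0.0092]
tool_rot: [0.001, 1.0, -0.031, 0.001]
contact_force: [0.5, 0.5, -1.0]
gripper_width: 0.171
grasp_force: 59.7
```

Emit:
servo_tool:
  moves:
    - [[0,0,1.5,0,0,0,5],[0,0,0,0,0,0,20],[0,0,0,0,0,0,35],[0,0,0,0,0,0,40],[0,0,-40,0,0,0,40],[0,0,-40,0,0,0,30],[0,0,-40,0,0,0,0],[0,0,-30,0,0,-9.8,0],[0,0,0,0,0,0,0]]

```text
time: 26.12
tool_pos: [0.3512, -0.2973, 0.1416]
tool_rot: [0.003, 0.999, 0.054, 0.002]
contact_force: [0.1, -0.1, -0.2]
gripper_width: -0.0
grasp_force: 0.0
```

Emit:
servo_tool:
  moves:
    - [[32.5,-38,0,0,0,0,0],[32.5,-38,0,0,0,0,0],[32.5,-38,0,0,0,0,0],[32.5,-38,0,0,0,0,0],[32.5,-38,0,0,0,0,0],[32.5,-38,0,0,0,0,0],[32.5,-38,0,0,0,0,0],[32.5,-38,0,0,0,0,0],[0,0,40,0,0,0,0],[0,0,40,0,0,0,0],[0,0,20,0,0,0,0],[0,0,0,0,0,0,0]]

```text
time: 27.62
tool_pos: [0.573, 0.0348, 0.0358]
tool_rot: [-0.0, 0.999, 0.054, -0.003]
contact_force: [-0.1, -0.2, -0.0]
gripper_width: -0.003
grasp_force: 0.0
```

```bash
cat >> h.py <<'E'
FR={"w":(0,0,0),"dock":(.592,-.0035,6.3),"case":(.5345,-.307,-3.5),"tray":(.489,.282,8.2)}
def go(fr,x,y,z,yaw=None):
    "tool-frame move (mm,deg) to a frame point (mm, reading z) "
    X,Y,a=FR[fr];r=np.radians(a);st=manip.state();p=st["tool_pos"]
    w=np.array([X+(x*np.cos(r)-y*np.sin(r))/1e3,Y+(x*np.sin(r)+y*np.cos(r))/1e3,z/1e3]);Rm=Rq(st["tool_rot"]).as_matrix()
    psi=np.degrees(np.arctan2(Rm[1,1],Rm[0,1]));print("at",p.round(4),"psi",psi.round(1),"w",round(st["gripper_width"]*85.4,1),"F",st["contact_force"].round(1),"-> move",((w-p)@Rm*1e3).round(1),"az",None if yaw is None else round((psi-(a+yaw)+180)%360-180,1))
def where(fr):
    X,Y,a=FR[fr];r=np.radians(-a);p=manip.state()["tool_pos"];d=p[:2]-[X,Y]
    print(fr,(np.array([d[0]*np.cos(r)-d[1]*np.sin(r),d[0]*np.sin(r)+d[1]*np.cos(r),p[2]])*1e3).round(1))
E
python3 - <<'E'
from h import *
np.set_printoptions(precision=4,suppress=True)
go("dock",-11,40,30,-90)
t=avg("top",3);s=avg("scene",3);np.savez("t1.npz",image=t.img,mtx=t.K,eye=t.e,rotation=np.roll(R.from_matrix(t.M).as_quat(),1))
cv2.imwrite("pics/c1.png",np.hstack([cv2.resize(bright(t.img[210:310,415:540]),None,fx=3.2,fy=3.2,interpolation=cv2.INTER_CUBIC),cv2.resize(bright(s.img[180:280,235:360]),None,fx=3.2,fy=3.2,interpolation=cv2.INTER_CUBIC)]))
E
```

```text
at [0.573  0.0348 0.0358] psi -83.8 w -0.3 F [-0.1 -0.2 -0. ] -> move [3.8 0.2 5.8] az -0.1
```

View pics/c1.png

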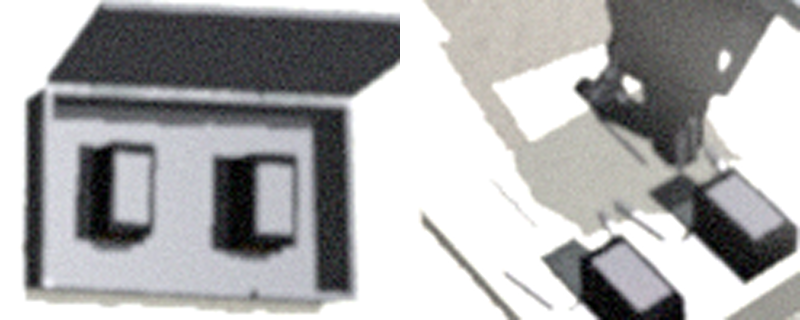

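Two packs are in the case: the top faces are at crop (133,186) and (276,198) in the left half. The shut fingers are above catch 0. Pressing it.

Emit:
servo_tool:
  moves:
    - [[2,0,10,0,0,0,0],[0,0,10,0,0,0,0],[0,0,4,0,0,0,0],[0,0,3,0,0,0,0],[0,0,2,0,0,0,0],[0,0,0,0,0,0,0]]

```text
time: 28.68
tool_pos: [0.5772, 0.035, 0.0096]
tool_rot: [0.0, 0.999, 0.055, 0.0]
contact_force: [0.3, -0.6, 0.2]
gripper_width: -0.001
grasp_force: 0.0
```

Emit:
servo_tool:
  moves:
    - [[0,0,1.5,0,0,0,0],[0,0,1,0,0,0,0],[0,0,0,0,0,0,0]]

```text
time: 29.05
tool_pos: [0.5773, 0.035, 0.0072]
tool_rot: [0.0, 0.999, 0.055, 0.0]
contact_force: [-0.6, 1.0, 2.6]
gripper_width: -0.004
grasp_force: 1.3
```

```bash
python3 - <<'E'
from h import *
np.set_printoptions(precision=4,suppress=True)
where("dock")
s=avg("scene",3);s0=load("scene0")
for n,pts in(("old0",(((507,225),(531,213),(567,246),(541,266)))),("old1",((440,264),(463,253),(500,288),(472,308)))):
    q=np.array(pts)/1.9+[60,120]; a=q.min(0).astype(int)-6;b=q.max(0).astype(int)+6
    # shift of bright top face between frames by phase correlation
    A=s0.img.astype(np.float32).mean(2)[a[1]:b[1],a[0]:b[0]];B=s.img.astype(np.float32).mean(2)[a[1]:b[1],a[0]:b[0]]
    print(n,cv2.phaseCorrelate(np.float32(A),np.float32(B)))
print("expected shift for -12mm:",s.proj([.6375-.012,.0412-.0013,.068])-s.proj([.6375,.0412,.068]))
# case packs: bright top faces
t=load("t1");T=lambda p:np.array(p)/3.2+[415,210]
for n,pts in(("A",[(112,148),(155,146),(153,222),(112,224)]),("B",[(255,160),(297,158),(294,238),(255,238)])):
    X=corners(t,T(pts),2.5);P=t.plane(X,.053)[:,:2];e=np.roll(P,-1,0)-P
    print(n,P.mean(0),"len",np.linalg.norm(e,axis=1),"ang",np.degrees(np.arctan2(e[:,1],e[:,0])))
E
```

```text
dock [-10.3  39.9   7.2]
old0 ((0.5765236466907488, 0.05233848492838078), 0.7244664573669434)
old1 ((0.48960152047079575, 0.5275670559018124), 0.9238615652955608)
expected shift for -12mm: [[-4.2293 -4.0145]]
A [ 0.5386 -0.2646] len [0.029  0.0536 0.0206 0.0509] ang [-88.5746 164.5495  88.8188  -6.6434]
B [ 0.5311 -0.3551] len [0.023  0.0564 0.0236 0.0494] ang [-92.9128 175.431   69.9432  -4.2845]
```

Emit:
servo_tool:
  moves:
    - [[-1.5,0,1.5,0,0,0,0],[0,0,1.5,0,0,0,0],[0,0,0,0,0,0,0]]

```text
time: 29.58
tool_pos: [0.5765, 0.0348, 0.0057]
tool_rot: [0.0, 0.999, 0.055, 0.001]
contact_force: [-1.5, 1.1, 10.3]
gripper_width: 0.002
grasp_force: 5.0
```

Emit:
servo_tool:
  moves:
    - [[0,0,1,0,0,0,0],[0,0,1,0,0,0,0],[0,0,0,0,0,0,0],[0,0,0,0,0,0,0]]

```text
time: 30.08
tool_pos: [0.5766, 0.0349, 0.0057]
tool_rot: [0.0, 0.998, 0.055, 0.0]
contact_force: [-9.7, 1.4, 21.9]
gripper_width: 0.003
grasp_force: 10.7
```

```bash
cat >> h.py <<'E'
def packshift():
    s=avg("scene",3);s0=load("scene0")
    for n,pts in(("old0",(((507,225),(531,213),(567,246),(541,266)))),("old1",((440,264),(463,253),(500,288),(472,308)))):
        q=np.array(pts)/1.9+[60,120]; a=q.min(0).astype(int)-2;b=q.max(0).astype(int)+2
        A=s0.img.astype(np.float32).mean(2)[a[1]:b[1],a[0]:b[0]];B=s.img.astype(np.float32).mean(2)[a[1]-8:b[1]+8,a[0]-8:b[0]+8]
        m=cv2.matchTemplate(B,A,cv2.TM_CCOEFF_NORMED);_,v,_,l=cv2.minMaxLoc(m);print(n,"shift px",np.array(l)-8,round(v,2))
E
python3 - <<'E'
from h import *
where("dock");packshift()
E
```

```text
dock [-11.1  39.8   5.7]
old0 shift px [-3 -3] 0.79
old1 shift px [0 0] 0.94
```

Emit:
servo_tool:
  moves:
    - [[0,0,-40,0,0,0,0],[0,40,0,0,0,0,0],[0,40,0,0,0,0,0],[0,0,0,0,0,0,0],[0,0,15,0,0,0,0],[0,0,13,0,0,0,0],[0,0,5,0,0,0,0],[0,0,2,0,0,0,0],[0,0,2,0,0,0,0],[0,0,2,0,0,0,0],[0,0,0,0,0,0,0],[0,0,0,0,0,0,0]]

```text
time: 31.72
tool_pos: [0.584, -0.0441, 0.0057]
tool_rot: [-0.0, 0.998, 0.055, -0.001]
contact_force: [-10.8, 4.1, 17.7]
gripper_width: -0.0
grasp_force: 8.6
```

```bash
python3 - <<'E'
from h import *
where("dock");packshift()
E
```

```text
dock [-12.4 -39.5   5.7]
old0 shift px [-3 -3] 0.91
old1 shift px [-4 -4] 0.74
```

Emit:
servo_tool:
  moves:
    - [[0,0,-40,0,0,0,0],[0,0,-30,0,0,0,50],[0,0,0,0,0,0,50],[25,0,0,0,0,0,50],[25,0.5,0,0,0,0,50],[0,0,0,0,0,0,50],[0,0,25,0,0,0,50],[0,0,20,0,0,0,50],[0,0,8,0,0,0,50],[0,0,0,0,0,0,50]]

```text
time: 33.12
tool_pos: [0.633, -0.0396, 0.0189]
tool_rot: [-0.0, 0.999, 0.055, -0.001]
contact_force: [-0.0, 0.1, -0.1]
gripper_width: 0.584
grasp_force: 0.0
```

Emit:
servo_tool:
  moves:
    - [[0,0,0,0,0,0,35],[0,0,0,0,0,0,25],[0,0,0,0,0,0,22],[0,0,0,0,0,0,22]]

```text
time: 33.62
tool_pos: [0.6349, -0.0398, 0.0213]
tool_rot: [0.0, 0.999, 0.055, 0.001]
contact_force: [-0.7, -0.4, 5.0]
gripper_width: 0.342
grasp_force: 59.9
```

```bash
python3 - <<'E'
from h import *
where("dock");print(manip.state()["gripper_width"]*85.4);packshift()
E
```

```text
dock [ 38.7 -40.8  21.3]
29.195361033036157
old0 shift px [-3 -2] 0.78
old1 shift px [-4 -1] 0.34
```

Emit:
servo_tool:
  moves:
    - [[0,0,-1,0,0,0,22],[-10,0,0,0,0,0,22],[-15,0,0,0,0,0,22],[-15,0,0,0,0,0,22],[-15,0,0,0,0,0,22],[-15,0,0,0,0,0,22],[-15,0,0,0,0,0,22],[-15,0,0,0,0,0,22],[0,0,0,0,0,0,22]]

```text
time: 34.9
tool_pos: [0.5326, -0.0509, 0.0213]
tool_rot: [0.0, 0.999, 0.055, -0.001]
contact_force: [-3.2, -0.7, 7.8]
gripper_width: 0.343
grasp_force: 60.4
```

```bash
python3 - <<'E'
from h import *
where("dock");st=manip.state();print(st["gripper_width"]*85.4,st["contact_force"]);go("tray",0,-45,80)
E
```

```text
dock [-64.2 -40.6  21.3]
29.255926327046684 [-3.20052203 -0.72520925  7.84905436]
at [ 0.5326 -0.0509  0.0213] psi -83.7 w 29.3 F [-3.2 -0.7  7.8] -> move [  -5.7 -290.7  -58.7] az None
```

Emit:
servo_tool:
  moves:
    - [[0,0,-35,0,0,0,22],[0,0,-45,0,0,0,22],[0,-41,0,0,0,0,22],[-1,-41,0,0,0,0,22],[-1,-42,0,0,0,0,22],[-1,-42,0,0,0,0,22],[-1,-42,0,0,0,0,22],[-1,-42,0,0,0,0,22],[-1,-41,0,0,0,0,22],[0,0,0,0,0,0,22],[0,0,40,0,0,0,22],[0,0,30,0,0,0,22]]

```text
time: 36.4
tool_pos: [0.4942, 0.2361, 0.028]
tool_rot: [0.001, 0.999, 0.055, -0.003]
contact_force: [-0.2, -0.7, -2.6]
gripper_width: 0.34
grasp_force: 60.3
```

```bash
python3 - <<'E'
from h import *
where("tray");go("tray",0,-45,8)
E
```

```text
tray [ -1.4 -46.2  28. ]
at [0.4942 0.2361 0.028 ] psi -83.7 w 29.0 F [-0.2 -0.7 -2.6] -> move [ 1.5 -1.3 20. ] az None
```

Emit:
servo_tool:
  moves:
    - [[0,0,12,0,0,0,22],[0,0,5,0,0,0,22],[0,0,2,0,0,0,22],[0,0,0,0,0,0,22]]

```text
time: 36.9
tool_pos: [0.4977, 0.2382, 0.0131]
tool_rot: [-0.0, 0.999, 0.055, 0.001]
contact_force: [-0.2, 0.6, -2.4]
gripper_width: 0.339
grasp_force: 60.3
```

Emit:
servo_tool:
  moves:
    - [[0,0,0,0,0,0,35],[0,0,0,0,0,0,50],[0,0,0,0,0,0,50],[0,0,-40,0,0,0,50],[0,0,-40,0,0,0,50],[0,0,0,0,0,0,50]]

```text
time: 37.65
tool_pos: [0.4999, 0.2391, 0.0967]
tool_rot: [-0.001, 0.998, 0.055, 0.004]
contact_force: [0.0, -0.0, 0.9]
gripper_width: 0.585
grasp_force: 0.0
```

```bash
python3 - <<'E'
from h import *
where("tray");go("dock",38.5,39.5,90)
E
```

```text
tray [  4.7 -44.   96.7]
at [0.4999 0.2391 0.0967] psi -83.7 w 50.0 F [ 0.  -0.   0.9] -> move [103.4 211.7   7.2] az None
```

Emit:
servo_tool:
  moves:
    - [[20.5,42.5,0,0,0,0,50],[20.5,42.5,0,0,0,0,50],[20.5,42.5,0,0,0,0,50],[20.5,42.5,0,0,0,0,50],[20.5,42,0,0,0,0,50],[0,0,0,0,0,0,50],[0,0,0,0,0,0,50]]

```text
time: 38.52
tool_pos: [0.6209, 0.0388, 0.0907]
tool_rot: [-0.0, 0.999, 0.055, -0.001]
contact_force: [0.4, 0.7, -0.4]
gripper_width: 0.589
grasp_force: 0.0
```

```bash
python3 - <<'E'
from h import *
go("dock",38.5,39.5,22.5)
E
```

```text
at [0.6209 0.0388 0.0907] psi -83.7 w 50.3 F [ 0.4  0.7 -0.4] -> move [ 5.3 -0.6 68.2] az None
```

Emit:
servo_tool:
  moves:
    - [[5,-0.5,20,0,0,0,50],[0,0,25,0,0,0,50],[0,0,15,0,0,0,50],[0,0,7,0,0,0,50],[0,0,0,0,0,0,50],[0,0,0,0,0,0,35],[0,0,0,0,0,0,25],[0,0,0,0,0,0,22],[0,0,0,0,0,0,22]]

```text
time: 39.65
tool_pos: [0.6278, 0.0395, 0.0264]
tool_rot: [0.0, 0.999, 0.055, 0.001]
contact_force: [-0.2, 1.4, 5.8]
gripper_width: 0.344
grasp_force: 60.0
```

```bash
python3 - <<'E'
from h import *
where("dock");go("dock",-62,40,22.5)
E
```

```text
dock [40.3 38.8 26.4]
at [0.6278 0.0395 0.0264] psi -83.7 w 29.4 F [-0.2  1.4  5.8] -> move [-102.3   -1.1    3.6] az None
```

Emit:
servo_tool:
  moves:
    - [[0,0,-1,0,0,0,22],[-10,0,0,0,0,0,22],[-15,0,0,0,0,0,22],[-15,0,0,0,0,0,22],[-15,0,0,0,0,0,22],[-15,0,0,0,0,0,22],[-15,0,0,0,0,0,22],[-15,0,0,0,0,0,22],[0,0,0,0,0,0,22]]

```text
time: 40.78
tool_pos: [0.5255, 0.0283, 0.0263]
tool_rot: [0.0, 0.999, 0.055, -0.001]
contact_force: [-1.9, -0.0, 9.1]
gripper_width: 0.339
grasp_force: 60.6
```

```bash
python3 - <<'E'
from h import *
where("dock");go("tray",0,45,90)
E
```

```text
dock [-62.6  39.   26.3]
at [0.5255 0.0283 0.0263] psi -83.7 w 28.9 F [-1.9 -0.   9.1] -> move [ -10.2 -301.1  -63.7] az None
```

Emit:
servo_tool:
  moves:
    - [[0,0,-35,0,0,0,22],[0,0,-40,0,0,0,22],[-1,-43,0,0,0,0,22],[-1,-43,0,0,0,0,22],[-2,-43,0,0,0,0,22],[-2,-43,0,0,0,0,22],[-2,-43,0,0,0,0,22],[-2,-43,0,0,0,0,22],[0,-43,0,0,0,0,22],[0,0,0,0,0,0,22],[0,0,0,0,0,0,22]]

```text
time: 42.15
tool_pos: [0.4824, 0.3252, 0.0987]
tool_rot: [0.001, 0.998, 0.055, -0.002]
contact_force: [-0.8, -0.4, -2.1]
gripper_width: 0.34
grasp_force: 60.3
```

```bash
python3 - <<'E'
from h import *
where("tray");go("tray",0,45,14)
E
```

```text
tray [-0.3 43.7 98.7]
at [0.4824 0.3252 0.0987] psi -83.7 w 29.0 F [-0.8 -0.4 -2.1] -> move [ 0.7 -1.6 84.7] az None
```

Emit:
servo_tool:
  moves:
    - [[0,0,30,0,0,0,22],[0,0,30,0,0,0,22],[0,0,15,0,0,0,22],[0,0,7,0,0,0,22],[0,0,3,0,0,0,22],[0,0,0,0,0,0,22],[0,0,0,0,0,0,35],[0,0,0,0,0,0,50],[0,0,0,0,0,0,50],[0,0,-45,0,0,0,50],[0,0,-45,0,0,0,50],[0,0,-20,0,0,0,50]]

```text
time: 43.65
tool_pos: [0.4862, 0.3275, 0.1295]
tool_rot: [-0.001, 0.998, 0.055, 0.002]
contact_force: [0.1, 0.1, -0.9]
gripper_width: 0.581
grasp_force: 0.0
```

```bash
python3 - <<'E'
from h import *
np.set_printoptions(precision=4,suppress=True)
where("tray");go("case",0,0,120,-90)
t=avg("top",3);s=avg("scene",3)
# case packs: threshold bright-grey top faces inside the case (top view), per pack
g=cv2.GaussianBlur(t.img.astype(np.float32).mean(2),(0,0),.6)
for n,(x0,y0,x1,y1) in(("A",(436,252,466,284)),("B",(478,255,512,290))):
    print(n);print(g[y0:y1:2,x0:x1].round(0).astype(int)) if n=="A" else print(g[y0:y1:2,x0:x1].round(0).astype(int))
E
```

```text
tray [  3.7  45.5 129.5]
at [0.4862 0.3275 0.1295] psi -83.7 w 49.6 F [ 0.1  0.1 -0.9] -> move [-21.3 636.    8.3] az 9.8
A
[[81 80 81 81 80 80 81 81 81 81 79 79 78 78 76 76 77 78 78 77 77 79 79 79
  79 78 78 78 78 78]
 [82 82 80 74 69 67 68 71 73 75 71 66 60 52 48 47 49 51 51 52 57 59 61 61
  60 62 67 73 76 78]
 [81 80 74 58 40 33 33 32 32 32 30 22 15 16 23 29 31 34 31 27 26 25 26 26
  26 28 38 54 70 76]
 [80 80 74 56 34 23 20 17 10  5  5  3  7 14 32 52 64 68 66 63 62 59 59 58
  54 48 44 53 67 76]
 [82 82 74 55 33 21 18 15  8  6  5  2  6 19 39 62 75 79 80 80 79 79 79 79
  75 65 54 56 68 76]
 [82 80 73 56 35 23 19 15  7  5  3  4  7 19 40 62 76 80 80 79 79 81 80 79
  75 62 51 55 68 76]
 [81 79 70 51 29 18 19 14 10  6  2  2  6 16 37 62 76 79 79 78 78 79 79 78
  73 61 52 60 71 76]
 [81 78 67 47 27 20 19 15  9  4  2  3  7 18 39 63 76 80 80 78 80 80 79 79
  72 60 53 61 74 78]
 [82 79 66 47 29 21 17 12  7  4  2  3  6 20 42 63 76 80 80 79 80 79 79 79
  73 62 54 63 73 77]
 [83 76 62 42 23 20 17 11  4  4  4  2  7 23 44 64 77 81 80 79 79 79 79 78
  73 61 52 62 74 79]
 [81 75 58 36 20 21 16  9 
[... 1773 characters left out ...]
 29 52 67 74 75 74 73 75
  74 74 74 67 56 55 65 72 74 71]
 [76 74 68 51 31 20 18 11  7  5  7  6  5  2  3 12 28 50 67 75 75 75 74 74
  74 76 74 68 56 56 65 73 74 71]
 [78 73 61 41 23 16 18 12 10  4  1  2  4  5  6 10 26 48 63 69 71 71 72 71
  71 71 71 66 55 55 65 72 74 72]
 [77 74 61 42 23 17 19 12  5  5  5  6  6  5  4  9 19 26 32 35 36 34 36 37
  38 41 43 43 41 51 64 73 74 72]
 [77 73 62 43 25 16 14 13  8  3  2  4  5  6  6  9 11 13  9 10 11 10 11  9
   9 14 15 18 31 50 65 73 75 74]
 [77 75 68 52 37 32 28 22 17 13 14 11 13 12 11  8  8 11  9  9 13 14 14 19
  26 40 48 53 57 63 70 73 75 74]
 [77 78 76 74 71 68 64 57 49 45 41 38 35 33 32 30 30 28 26 28 34 44 50 54
  59 66 72 75 75 75 75 74 75 75]]
```

```bash
python3 - <<'E'
from h import *
np.set_printoptions(precision=4,suppress=True)
t=load("top0");P=t.plane([[455.5,268],[500.1,271.5]],.053);print(P)
for p in P:FR["p"]=(p[0],p[1],-4.);go("p",0,0,100,-90)
E
```

```text
[[ 0.5364 -0.2637  0.053 ]
 [ 0.5284 -0.3551  0.053 ]]
at [0.4832 0.326  0.1233] psi -83.7 w 50.1 F [-1.4 -0.4 -1. ] -> move [-11.4 591.9  24.2] az 10.3
at [0.4832 0.326  0.1233] psi -83.7 w 50.1 F [-1.4 -0.4 -1. ] -> move [-29.4 681.9  24.4] az 10.3
```

Emit:
servo_tool:
  moves:
    - [[0,0,0,0,0,10.3,50],[8.5,53,0,0,0,0,50],[8.5,53,0,0,0,0,50],[8.5,53,0,0,0,0,50],[8.5,53,0,0,0,0,50],[8.5,53,0,0,0,0,50],[8.5,53,0,0,0,0,50],[8.5,53,0,0,0,0,50],[8.5,53,0,0,0,0,50],[8.5,53,0,0,0,0,50],[8.5,53,0,0,0,0,50],[8.5,53,0,0,0,0,50]]

```text
time: 45.45
tool_pos: [0.5358, -0.2626, 0.1236]
tool_rot: [-0.001, 0.999, -0.035, -0.001]
contact_force: [1.7, 0.7, 0.2]
gripper_width: 0.587
grasp_force: 0.0
```

Emit:
servo_tool:
  moves:
    - [[0,0,0,0,0,0,50],[0,0,0,0,0,0,50]]

```text
time: 45.7
tool_pos: [0.5359, -0.2606, 0.124]
tool_rot: [-0.001, 0.999, -0.035, -0.001]
contact_force: [-0.7, 0.8, -0.7]
gripper_width: 0.581
grasp_force: 0.0
```

```bash
python3 - <<'E'
from h import *
FR["p"]=(.5364,-.2637,-4.);go("p",0,0,12,-90)
E
```

```text
at [ 0.5359 -0.2606  0.124 ] psi -94.1 w 49.6 F [-0.7  0.8 -0.7] -> move [  1.    3.3 112. ] az -0.1
```

Emit:
servo_tool:
  moves:
    - [[1,3,40,0,0,0,50],[0,0,40,0,0,0,50],[0,0,20,0,0,0,50],[0,0,10,0,0,0,50],[0,0,5,0,0,0,50],[0,0,0,0,0,0,50],[0,0,0,0,0,0,35],[0,0,0,0,0,0,25],[0,0,0,0,0,0,22],[0,0,0,0,0,0,22]]

```text
time: 46.95
tool_pos: [0.5387, -0.2653, 0.0125]
tool_rot: [0.001, 0.999, -0.035, 0.001]
contact_force: [-0.2, -0.6, 5.1]
gripper_width: 0.341
grasp_force: 60.4
```

Emit:
servo_tool:
  moves:
    - [[0,0,-5,0,0,0,22],[0,0,-15,0,0,0,22],[0,0,0,0,0,0,22]]

```text
time: 47.32
tool_pos: [0.5386, -0.265, 0.0326]
tool_rot: [0.001, 0.999, -0.035, 0.001]
contact_force: [0.4, 0.7, -1.3]
gripper_width: 0.339
grasp_force: 59.6
```

Emit:
servo_tool:
  moves:
    - [[0,0,-45,0,0,0,22],[0,0,-43,0,0,0,22],[0,0,0,0,0,-10.4,22],[3.5,-35.5,0,0,0,0,22],[3.5,-35.5,0,0,0,0,22],[3.5,-35.5,0,0,0,0,22],[3,-35.5,0,0,0,0,22],[3,-35.5,0,0,0,0,22],[3,-35.5,0,0,0,0,22],[0,0,0,0,0,0,22],[0,0,0,0,0,0,22]]

```text
time: 48.7
tool_pos: [0.5333, -0.051, 0.1189]
tool_rot: [0.0, 0.998, 0.056, -0.0]
contact_force: [0.4, 0.6, -1.1]
gripper_width: 0.34
grasp_force: 60.2
```

```bash
python3 - <<'E'
from h import *
where("dock");go("dock",-62,-40.7,29,-90)
E
```

```text
dock [-63.5 -40.7 118.9]
at [ 0.5333 -0.051   0.1189] psi -83.6 w 29.0 F [ 0.4  0.6 -1.1] -> move [ 1.5 -0.1 89.9] az 0.1
```

Emit:
servo_tool:
  moves:
    - [[1,0,40,0,0,0,22],[0,0,30,0,0,0,22],[0,0,12,0,0,0,22],[0,0,5,0,0,0,22],[0,0,2,0,0,0,22],[0,0,1,0,0,0,22],[0,0,0,0,0,0,22]]

```text
time: 49.58
tool_pos: [0.535, -0.0507, 0.0298]
tool_rot: [0.0, 0.998, 0.056, 0.001]
contact_force: [1.0, 1.2, -2.2]
gripper_width: 0.34
grasp_force: 60.1
```

Emit:
servo_tool:
  moves:
    - [[0,0,1,0,0,0,22],[0,0,0,0,0,0,22]]

```text
time: 49.82
tool_pos: [0.5345, -0.0505, 0.0281]
tool_rot: [0.0, 0.998, 0.056, 0.0]
contact_force: [0.5, 0.4, -2.9]
gripper_width: 0.339
grasp_force: 60.1
```

Emit:
servo_tool:
  moves:
    - [[0,0,0.5,0,0,0,22],[0,0,0.5,0,0,0,22],[0,0,0,0,0,0,22]]

```text
time: 50.2
tool_pos: [0.5345, -0.0505, 0.0276]
tool_rot: [-0.0, 0.998, 0.056, -0.0]
contact_force: [-3.1, -0.2, 4.5]
gripper_width: 0.334
grasp_force: 60.8
```

Emit:
servo_tool:
  moves:
    - [[10,0,0,0,0,0,22],[10,0,0,0,0,0,22],[10,0,0,0,0,0,22],[0,0,0,0,0,0,22]]

```text
time: 50.7
tool_pos: [0.5657, -0.0475, 0.0276]
tool_rot: [0.0, 0.998, 0.056, 0.001]
contact_force: [1.0, -0.4, 1.7]
gripper_width: 0.336
grasp_force: 60.6
```

Emit:
servo_tool:
  moves:
    - [[10,0,0,0,0,0,22],[10,0,0,0,0,0,22],[10,0,0,0,0,0,22],[0,0,0,0,0,0,22]]

```text
time: 51.2
tool_pos: [0.595, -0.0441, 0.0276]
tool_rot: [0.0, 0.998, 0.056, 0.001]
contact_force: [1.2, -0.1, 2.7]
gripper_width: 0.34
grasp_force: 60.7
```

Emit:
servo_tool:
  moves:
    - [[10,0,0,0,0,0,22],[10,0,0,0,0,0,22],[10,0,0,0,0,0,22],[0,0,0,0,0,0,22]]

```text
time: 51.7
tool_pos: [0.6245, -0.0407, 0.0276]
tool_rot: [0.0, 0.998, 0.056, 0.001]
contact_force: [-0.5, 0.2, 3.8]
gripper_width: 0.339
grasp_force: 61.0
```

```bash
python3 - <<'E'
from h import *
where("dock");go("dock",50,-40.7,29,-90)
E
```

```text
dock [ 28.2 -40.5  27.6]
at [ 0.6245 -0.0407  0.0276] psi -83.6 w 28.9 F [-0.5  0.2  3.8] -> move [21.8  0.2 -1.4] az 0.1
```

Emit:
servo_tool:
  moves:
    - [[8,0,0,0,0,0,22],[8,0,0,0,0,0,22],[4,0,0,0,0,0,22],[0,0,0,0,0,0,22]]

```text
time: 52.2
tool_pos: [0.6408, -0.0389, 0.0278]
tool_rot: [0.0, 0.998, 0.056, -0.004]
contact_force: [-14.1, -1.8, 14.4]
gripper_width: 0.339
grasp_force: 62.1
```

Emit:
servo_tool:
  moves:
    - [[2,0,0,0,0,0,22],[2,0,0,0,0,0,22],[0,0,0,0,0,0,22]]

```text
time: 52.58
tool_pos: [0.6442, -0.0384, 0.0279]
tool_rot: [0.0, 0.998, 0.056, -0.005]
contact_force: [-15.0, -1.5, 15.8]
gripper_width: 0.339
grasp_force: 62.3
```

Emit:
servo_tool:
  moves:
    - [[1,0,0,0,0,0,22],[0,0,0,0,0,0,22]]

```text
time: 52.82
tool_pos: [0.645, -0.0384, 0.0279]
tool_rot: [0.0, 0.998, 0.056, -0.005]
contact_force: [-17.0, -0.9, 16.3]
gripper_width: 0.341
grasp_force: 62.5
```

Emit:
servo_tool:
  moves:
    - [[1,0,0,0,0,0,22],[0,0,0,0,0,0,22]]

```text
time: 53.08
tool_pos: [0.646, -0.0383, 0.0279]
tool_rot: [0.0, 0.998, 0.056, -0.005]
contact_force: [-14.8, -2.6, 16.7]
gripper_width: 0.336
grasp_force: 62.5
```

Emit:
servo_tool:
  moves:
    - [[1,0,0,0,0,0,22],[0,0,0,0,0,0,22]]

```text
time: 53.32
tool_pos: [0.6469, -0.0382, 0.0279]
tool_rot: [0.0, 0.998, 0.056, -0.005]
contact_force: [-15.5, -1.7, 16.8]
gripper_width: 0.342
grasp_force: 62.5
```

Emit:
servo_tool:
  moves:
    - [[1,0,0,0,0,0,22],[1,0,0,0,0,0,22],[0,0,0,0,0,0,22]]

```text
time: 53.7
tool_pos: [0.6489, -0.0379, 0.0278]
tool_rot: [0.0, 0.998, 0.056, -0.005]
contact_force: [-15.7, -2.1, 17.2]
gripper_width: 0.344
grasp_force: 62.4
```

Emit:
servo_tool:
  moves:
    - [[1,0,0,0,0,0,22],[1,0,0,0,0,0,22],[0,0,0,0,0,0,22]]

```text
time: 54.08
tool_pos: [0.6509, -0.0377, 0.0278]
tool_rot: [0.0, 0.998, 0.056, -0.005]
contact_force: [-15.9, -1.6, 16.1]
gripper_width: 0.338
grasp_force: 62.5
```

Emit:
servo_tool:
  moves:
    - [[1,0,0,0,0,0,22],[1,0,0,0,0,0,22],[0,0,0,0,0,0,22]]

```text
time: 54.45
tool_pos: [0.6528, -0.0375, 0.0279]
tool_rot: [0.0, 0.998, 0.056, -0.005]
contact_force: [-16.3, -2.2, 15.6]
gripper_width: 0.338
grasp_force: 62.5
```

```bash
python3 - <<'E'
from h import *
where("dock");packshift()
E
```

```text
dock [ 56.7 -40.5  27.9]
old0 shift px [-6 -8] 0.27
old1 shift px [1 1] 0.23
```

Emit:
servo_tool:
  moves:
    - [[1,0,0,0,0,0,22],[0,0,0,0,0,0,22]]

```text
time: 54.85
tool_pos: [0.6537, -0.0374, 0.0278]
tool_rot: [0.0, 0.998, 0.056, -0.005]
contact_force: [-16.9, -1.5, 16.5]
gripper_width: 0.337
grasp_force: 62.5
```

Emit:
servo_tool:
  moves:
    - [[1,0,0,0,0,0,22],[0,0,0,0,0,0,22]]

```text
time: 55.1
tool_pos: [0.6547, -0.0373, 0.0278]
tool_rot: [0.0, 0.998, 0.056, -0.005]
contact_force: [-16.7, -1.8, 16.2]
gripper_width: 0.342
grasp_force: 62.5
```

Emit:
servo_tool:
  moves:
    - [[0,0,0,0,0,0,35],[0,0,0,0,0,0,50],[0,0,0,0,0,0,50],[0,0,-35,0,0,0,50],[-20,0,-35,0,0,0,50],[-45,0,0,0,0,0,50],[-45,0,0,0,0,0,50],[0,0,0,0,0,0,50]]

```text
time: 56.1
tool_pos: [0.5461, -0.0485, 0.0954]
tool_rot: [-0.0, 0.998, 0.055, -0.001]
contact_force: [-0.3, 0.9, 1.0]
gripper_width: 0.587
grasp_force: 0.0
```

```bash
python3 - <<'E'
from h import *
where("dock");packshift()
s=grab("scene");cv2.imwrite("pics/d1.png",np.hstack([cv2.resize(bright(x.img[195:320,235:385]),None,fx=2.6,fy=2.6,interpolation=cv2.INTER_CUBIC) for x in(load("scene0"),s)]))
E
```

```text
dock [-50.5 -39.7  95.4]
old0 shift px [-8 -8] 0.61
old1 shift px [0 0] 0.99
```

View pics/d1.png

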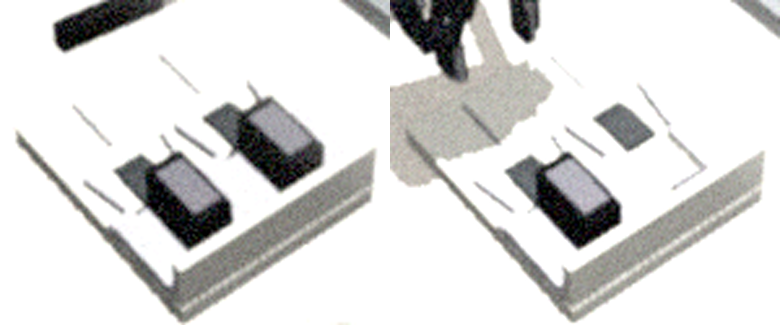

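The fresh pack sits at exactly the old home position in lane 1: image shift (0,0), match 0.99, pack at right-half (580,200), with the catch up behind it. Fetching the second pack.

Emit:
servo_tool:
  moves:
    - [[0,0,-28,0,0,10.3,50],[0.5,44,0,0,0,0,50],[0.5,44,0,0,0,0,50],[0.5,44,0,0,0,0,50],[0.5,44,0,0,0,0,50],[0.5,44,0,0,0,0,50],[0.5,44,0,0,0,0,50],[0.5,43,0,0,0,0,50],[0,0,0,0,0,0,50],[0,0,0,0,0,0,50]]

```text
time: 57.55
tool_pos: [0.5325, -0.3553, 0.1248]
tool_rot: [-0.0, 0.999, -0.034, -0.0]
contact_force: [-0.8, 0.6, -0.6]
gripper_width: 0.585
grasp_force: 0.0
```

```bash
python3 - <<'E'
from h import *
FR["p"]=(.5284,-.3551,-4.);go("p",0,0,11,-90)
E
```

```text
at [ 0.5325 -0.3553  0.1248] psi -93.9 w 50.0 F [-0.8  0.6 -0.6] -> move [-4.100e+00  1.000e-01  1.138e+02] az 0.1
```

Emit:
servo_tool:
  moves:
    - [[-4,0,40,0,0,0,50],[0,0,40,0,0,0,50],[0,0,20,0,0,0,50],[0,0,9,0,0,0,50],[0,0,4,0,0,0,50],[0,0,0,0,0,0,50],[0,0,0,0,0,0,35],[0,0,0,0,0,0,25],[0,0,0,0,0,0,22],[0,0,0,0,0,0,22],[0,0,0,0,0,0,22]]

```text
time: 58.92
tool_pos: [0.5288, -0.3561, 0.0136]
tool_rot: [0.001, 0.999, -0.034, 0.001]
contact_force: [-0.1, -0.7, 6.4]
gripper_width: 0.336
grasp_force: 61.1
```

Emit:
servo_tool:
  moves:
    - [[0,0,-5,0,0,0,22],[0,0,-30,0,0,0,22],[0,0,-40,0,0,0,22],[0,0,-33,0,0,-10.3,22],[0,0,0,0,0,0,22],[0,0,0,0,0,0,22]]

```text
time: 59.68
tool_pos: [0.5266, -0.3541, 0.1175]
tool_rot: [-0.001, 0.999, 0.054, -0.001]
contact_force: [-0.9, -1.0, -2.2]
gripper_width: 0.34
grasp_force: 60.4
```

```bash
python3 - <<'E'
from h import *
go("dock",-62,39,120,-90)
E
```

```text
at [ 0.5266 -0.3541  0.1175] psi -83.8 w 29.1 F [-0.9 -1.  -2.2] -> move [  41.  -380.3   -1.5] az -0.1
```

Emit:
servo_tool:
  moves:
    - [[4.5,-42,0,0,0,0,22],[4.5,-42,0,0,0,0,22],[4.5,-42,0,0,0,0,22],[4.5,-42,0,0,0,0,22],[4.5,-42,0,0,0,0,22],[4.5,-42,0,0,0,0,22],[4.5,-42,0,0,0,0,22],[4.5,-43,0,0,0,0,22],[4.5,-43,0,0,0,0,22],[0,0,0,0,0,0,22],[0,0,0,0,0,0,22]]

```text
time: 61.05
tool_pos: [0.5246, 0.0269, 0.118]
tool_rot: [-0.0, 0.998, 0.055, -0.002]
contact_force: [-0.1, -0.8, -2.9]
gripper_width: 0.34
grasp_force: 60.6
```

```bash
python3 - <<'E'
from h import *
where("dock");go("dock",-62,39,31,-90)
E
```

```text
dock [-63.6  37.6 118. ]
at [0.5246 0.0269 0.118 ] psi -83.7 w 29.0 F [-0.1 -0.8 -2.9] -> move [ 1.9 -1.4 86.9] az 0.0
```

Emit:
servo_tool:
  moves:
    - [[1.5,-1,40,0,0,0,22],[0,0,30,0,0,0,22],[0,0,12,0,0,0,22],[0,0,4,0,0,0,22],[0,0,1,0,0,0,22],[0,0,0,0,0,0,22],[0,0,0,0,0,0,22]]

```text
time: 61.92
tool_pos: [0.528, 0.0281, 0.034]
tool_rot: [0.0, 0.998, 0.056, 0.001]
contact_force: [-1.0, 0.4, -2.8]
gripper_width: 0.341
grasp_force: 60.6
```

```bash
python3 - <<'E'
from h import *
where("dock");go("dock",-62,39,29,-90)
E
```

```text
dock [-60.1  38.5  34. ]
at [0.528  0.0281 0.034 ] psi -83.6 w 29.1 F [-1.   0.4 -2.8] -> move [-1.9 -0.5  5. ] az 0.1
```

Emit:
servo_tool:
  moves:
    - [[0,-0.5,3,0,0,0,22],[0,0,1.5,0,0,0,22],[0,0,0,0,0,0,22]]

```text
time: 62.3
tool_pos: [0.5272, 0.0288, 0.0287]
tool_rot: [-0.0, 0.998, 0.056, -0.0]
contact_force: [0.3, 0.4, 0.3]
gripper_width: 0.341
grasp_force: 60.8
```

Emit:
servo_tool:
  moves:
    - [[0,0,0.7,0,0,0,22],[0,0,0,0,0,0,22]]

```text
time: 62.55
tool_pos: [0.5273, 0.0288, 0.0287]
tool_rot: [-0.0, 0.998, 0.056, -0.0]
contact_force: [-4.8, 1.1, 5.4]
gripper_width: 0.337
grasp_force: 61.8
```

Emit:
servo_tool:
  moves:
    - [[0,0,-0.5,0,0,0,22],[10,0,0,0,0,0,22],[10,0,0,0,0,0,22],[10,0,0,0,0,0,22],[10,0,0,0,0,0,22],[10,0,0,0,0,0,22],[10,0,0,0,0,0,22],[0,0,0,0,0,0,22]]

```text
time: 63.55
tool_pos: [0.5887, 0.0354, 0.0287]
tool_rot: [0.0, 0.998, 0.056, 0.002]
contact_force: [2.3, -0.2, 1.0]
gripper_width: 0.337
grasp_force: 61.1
```

Emit:
servo_tool:
  moves:
    - [[10,0,0,0,0,0,22],[10,0,0,0,0,0,22],[10,0,0,0,0,0,22],[8,0,0,0,0,0,22],[5,0,0,0,0,0,22],[0,0,0,0,0,0,22]]

```text
time: 64.3
tool_pos: [0.6278, 0.0398, 0.0288]
tool_rot: [0.0, 0.998, 0.056, -0.003]
contact_force: [-9.8, -1.4, 9.2]
gripper_width: 0.341
grasp_force: 62.3
```

```bash
python3 - <<'E'
from h import *
where("dock");go("dock",52,39,29,-90)
E
```

```text
dock [40.3 39.2 28.8]
at [0.6278 0.0398 0.0288] psi -83.6 w 29.1 F [-9.8 -1.4  9.2] -> move [11.7  0.2 -0.2] az 0.1
```

Emit:
servo_tool:
  moves:
    - [[3,0,0,0,0,0,22],[3,0,0,0,0,0,22],[3,0,0,0,0,0,22],[2,0,0,0,0,0,22],[0,0,0,0,0,0,22]]

```text
time: 64.92
tool_pos: [0.6377, 0.0409, 0.0289]
tool_rot: [0.0, 0.998, 0.056, -0.004]
contact_force: [-13.9, -2.0, 13.1]
gripper_width: 0.344
grasp_force: 62.5
```

Emit:
servo_tool:
  moves:
    - [[1,0,0,0,0,0,22],[1,0,0,0,0,0,22],[1,0,0,0,0,0,22],[0,0,0,0,0,0,22]]

```text
time: 65.42
tool_pos: [0.6405, 0.0412, 0.0289]
tool_rot: [0.0, 0.998, 0.056, -0.004]
contact_force: [-14.8, -1.5, 13.9]
gripper_width: 0.341
grasp_force: 62.7
```

Emit:
servo_tool:
  moves:
    - [[1,0,0,0,0,0,22],[1,0,0,0,0,0,22],[0,0,0,0,0,0,22]]

```text
time: 65.8
tool_pos: [0.6424, 0.0414, 0.0289]
tool_rot: [0.0, 0.998, 0.056, -0.004]
contact_force: [-14.4, -1.8, 13.1]
gripper_width: 0.336
grasp_force: 62.7
```

Emit:
servo_tool:
  moves:
    - [[1,0,0,0,0,0,22],[1,0,0,0,0,0,22],[0,0,0,0,0,0,22]]

```text
time: 66.18
tool_pos: [0.6443, 0.0416, 0.0289]
tool_rot: [0.0, 0.998, 0.056, -0.004]
contact_force: [-15.3, -2.7, 14.2]
gripper_width: 0.34
grasp_force: 62.8
```

```bash
python3 - <<'E'
from h import *
where("dock")
E
```

```text
dock [56.9 39.1 28.9]
```

Emit:
servo_tool:
  moves:
    - [[1,0,0,0,0,0,22],[1,0,0,0,0,0,22],[0,0,0,0,0,0,22]]

```text
time: 66.55
tool_pos: [0.6449, 0.0417, 0.029]
tool_rot: [0.0, 0.998, 0.056, -0.006]
contact_force: [-20.3, -2.7, 17.8]
gripper_width: 0.339
grasp_force: 63.3
```

Emit:
servo_tool:
  moves:
    - [[0,0,0,0,0,0,35],[0,0,0,0,0,0,50],[0,0,0,0,0,0,50],[0,0,-35,0,0,0,50],[-20,0,-35,0,0,0,50],[-45,0,-20,0,0,0,30],[-45,0,0,0,0,0,0],[0,0,0,0,0,0,0]]

```text
time: 67.55
tool_pos: [0.5373, 0.0302, 0.1171]
tool_rot: [-0.0, 0.998, 0.055, -0.001]
contact_force: [0.5, 1.5, -0.4]
gripper_width: 0.002
grasp_force: 0.0
```

```bash
python3 - <<'E'
from h import *
np.set_printoptions(precision=4,suppress=True)
where("dock");packshift();go("case",0,0,200,-90)
# lid free edge in the scene view: project for several angles
s=avg("scene",3);np.savez("s2.npz",image=s.img,mtx=s.K,eye=s.e,rotation=np.roll(R.from_matrix(s.M).as_quat(),1))
a=np.radians(-3.5);X=np.array([np.cos(a),np.sin(a),0]);Y=np.array([-np.sin(a),np.cos(a),0]);H=np.array([.5345,-.307,.0585])+.065*X
for th in(1.4,1.5,1.6,1.7,1.75):
    e=H+.13*(-np.cos(th)*X+np.array([0,0,np.sin(th)]));print(th,e,s.proj([e+.1*Y,e-.1*Y]))
g=cv2.GaussianBlur(s.img.astype(np.float32).mean(2),(0,0),.6)
print(g[215:330:3,110].round().astype(int))
E
```

```text
dock [-50.7  39.5 117.1]
old0 shift px [0 0] 0.99
old1 shift px [0 0] 0.99
at [0.541  0.0301 0.1187] psi -83.6 w -0.1 F [0.5 1.  0.1] -> move [-43.8 334.3 -81.3] az 9.9
1.4 [ 0.5773 -0.3096  0.1866] [[189.5404 237.917 ]
 [ 59.8656 287.9126]]
1.5 [ 0.5902 -0.3104  0.1882] [[192.2918 242.8143]
 [ 61.5606 293.6278]]
1.6 [ 0.6032 -0.3112  0.1884] [[195.2516 248.3807]
 [ 63.5936 300.0213]]
1.7 [ 0.6161 -0.312   0.1874] [[198.3859 254.5593]
 [ 65.9461 307.0255]]
1.75 [ 0.6225 -0.3124  0.1864] [[200.0066 257.857 ]
 [ 67.2347 310.7316]]
[129 129 130 130 130 131 131 130 130 130 130 129 130 130 130 131 130 131
 130 130 116  52  31  32  28  27  39  79  30  24  21  44  44  43  44  42
  43  43  44]
```

Both packs are home (match 0.99, zero shift), and the lid is fully open. Now shutting it with closed fingers from behind.

Emit:
servo_tool:
  moves:
    - [[0,0,-42,0,0,0,0],[0,0,-42,0,0,9.9,0],[17.5,42,0,0,0,0,0],[17.5,42,0,0,0,0,0],[17.5,42,0,0,0,0,0],[17.5,42,0,0,0,0,0],[17.5,42,0,0,0,0,0],[17.5,42,0,0,0,0,0],[17.5,42,0,0,0,0,0],[17,42,0,0,0,0,0],[0,0,0,0,0,0,0],[0,0,0,0,0,0,0]]

```text
time: 69.35
tool_pos: [0.6589, -0.3136, 0.2016]
tool_rot: [-0.0, 1.0, -0.031, -0.0]
contact_force: [0.4, -0.0, -0.1]
gripper_width: -0.001
grasp_force: 0.0
```

```bash
python3 - <<'E'
from h import *
where("case");go("case",125,0,142,-90)
E
```

```text
case [124.6   1.  201.6]
at [ 0.6589 -0.3136  0.2016] psi -93.5 w -0.1 F [ 0.4 -0.  -0.1] -> move [ 0.4  1.1 59.6] az -0.0
```

Emit:
servo_tool:
  moves:
    - [[0,0,30,0,0,0,0],[0,0,29,0,0,0,0],[0,0,0,0,0,0,0],[-10,0,0,0,0,0,0],[-10,0,0,0,0,0,0],[-10,0,0,0,0,0,0],[-10,0,0,0,0,0,0],[-10,0,0,0,0,0,0],[-10,0,0,0,0,0,0],[0,0,0,0,0,0,0]]

```text
time: 70.6
tool_pos: [0.5976, -0.31, 0.1428]
tool_rot: [-0.0, 1.0, -0.031, -0.001]
contact_force: [0.2, 0.0, 0.2]
gripper_width: 0.001
grasp_force: 0.0
```

Emit:
servo_tool:
  moves:
    - [[-10,0,2,0,0,0,0],[-10,0,3,0,0,0,0],[-9,0,3,0,0,0,0],[-9,0,5,0,0,0,0],[-9,0,6,0,0,0,0],[-8,0,5,0,0,0,0],[-7,0,8,0,0,0,0],[-7,0,7,0,0,0,0],[-5,0,8,0,0,0,0],[0,0,0,0,0,0,0]]

```text
time: 71.85
tool_pos: [0.5239, -0.305, 0.0949]
tool_rot: [-0.001, 1.0, -0.031, -0.001]
contact_force: [0.7, -0.0, 0.1]
gripper_width: -0.001
grasp_force: 0.0
```

```bash
python3 - <<'E'
from h import *
where("case");go("case",-19,0,75,-90)
E
```

```text
case [-10.7   1.3  94.9]
at [ 0.5239 -0.305   0.0949] psi -93.5 w -0.1 F [ 0.7 -0.   0.1] -> move [-8.2  1.4 19.9] az -0.0
```

Emit:
servo_tool:
  moves:
    - [[-3,0,7,0,0,0,0],[-3,0,7,0,0,0,0],[-3,0,7,0,0,0,0],[-2,0,7,0,0,0,0],[-1,0,6,0,0,0,0],[0,0,4,0,0,0,0],[0,0,3,0,0,0,0],[0,0,2,0,0,0,0],[0,0,0,0,0,0,0]]

```text
time: 72.97
tool_pos: [0.513, -0.3048, 0.0532]
tool_rot: [-0.0, 1.0, -0.031, 0.0]
contact_force: [0.5, -0.2, 0.6]
gripper_width: 0.002
grasp_force: 0.0
```

Emit:
servo_tool:
  moves:
    - [[0,0,1,0,0,0,0],[0,0,1,0,0,0,0],[0,0,0,0,0,0,0]]

```text
time: 73.35
tool_pos: [0.513, -0.3049, 0.0513]
tool_rot: [0.0, 1.0, -0.031, 0.0]
contact_force: [0.1, -0.3, -0.6]
gripper_width: 0.0
grasp_force: 0.0
```

Emit:
servo_tool:
  moves:
    - [[0,0,1,0,0,0,0],[0,0,0,0,0,0,0]]

```text
time: 73.6
tool_pos: [0.513, -0.3049, 0.0503]
tool_rot: [0.0, 1.0, -0.031, 0.0]
contact_force: [0.1, 0.2, 1.1]
gripper_width: 0.004
grasp_force: 0.1
```

Emit:
servo_tool:
  moves:
    - [[0,0,1,0,0,0,0],[0,0,0,0,0,0,0]]

```text
time: 73.85
tool_pos: [0.513, -0.3049, 0.0502]
tool_rot: [-0.0, 1.0, -0.031, -0.0]
contact_force: [-2.4, 1.6, 5.0]
gripper_width: 0.001
grasp_force: 2.7
```

Emit:
servo_tool:
  moves:
    - [[0,0,1,0,0,0,0],[0,0,0,0,0,0,0]]

```text
time: 74.1
tool_pos: [0.513, -0.3049, 0.0502]
tool_rot: [-0.0, 1.0, -0.031, -0.0]
contact_force: [-4.2, 3.5, 10.6]
gripper_width: 0.003
grasp_force: 5.0
```

Emit:
servo_tool:
  moves:
    - [[0,0,1,0,0,0,0],[0,0,0,0,0,0,0]]

```text
time: 74.35
tool_pos: [0.513, -0.305, 0.0501]
tool_rot: [-0.0, 1.0, -0.031, -0.0]
contact_force: [-7.0, 5.0, 14.8]
gripper_width: -0.0
grasp_force: 7.3
```

Emit:
servo_tool:
  moves:
    - [[0,0,-45,0,0,0,0],[0,0,-45,0,0,0,0],[0,-40,-45,0,0,0,0],[-10,-40,-20,0,0,0,0],[-20,-40,0,0,0,0,0],[-20,-40,0,0,0,0,0],[-30,-40,0,0,0,0,0],[0,0,0,0,0,0,0],[0,0,0,0,0,0,0]]

```text
time: 75.47
tool_pos: [0.4457, -0.1005, 0.2025]
tool_rot: [0.0, 1.0, -0.031, 0.0]
contact_force: [0.2, -0.1, 0.1]
gripper_width: 0.001
grasp_force: 0.0
```

```bash
python3 - <<'E'
from h import *
np.set_printoptions(precision=4,suppress=True)
packshift();s=grab("scene");t=grab("top")
X=corners(s,np.array([(19,317),(228,237),(274,335),(57,422)])/1.9+[60,120],4);print("lid px now",X.round(1).tolist(),"was 68,286 179.2,242.7")
a=bright(s.img[90:390,40:480]);b=bright(t.img[230:350,100:360])
a=cv2.resize(a,None,fx=1.1,fy=1.1);b=cv2.resize(b,(314,145));o=np.zeros((330,800,3),np.uint8);o[:330,:484]=a[:330];o[:145,484:798]=b
cv2.imwrite("pics/e1.png",o)
E
```

```text
old0 shift px [0 0] 0.99
old1 shift px [0 0] 0.99
lid px now [[68.1, 286.2], [179.2, 242.7], [206.2, 295.1], [87.9, 344.0]] was 68,286 179.2,242.7
```

View pics/e1.png

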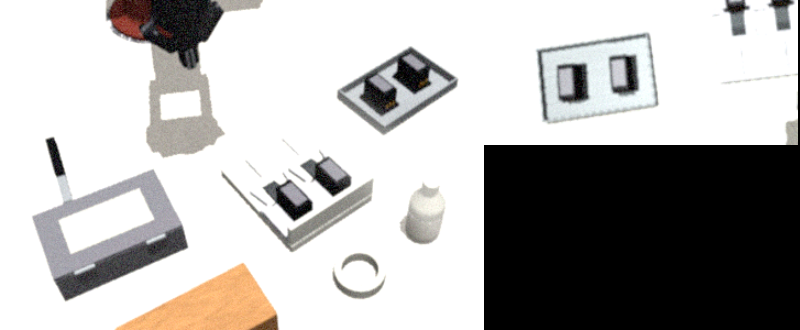

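The lid is shut (corners back within 0.3 px). Both spent packs stand in the tray at (380,95) and (412,73), both fresh packs are home in the dock, the tool lies in front of the case at (58,170), and the bystanders are untouched.

```bash
python3 -c "
from plant import manip
print(manip.job_done())"
```

```text
the job is handed in; nothing more can be done
None
```

The job is handed in at about 75 s: by the last pictures both fresh packs are home in the dock, both spent packs are in the tray, the lid is shut, the pry tool lies on the counter and the bystanders look undisturbed; the judge's verdict was not shown.

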